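# Lock the filter cover of a compost canister with its cam key

## Task

The compost canister has a fresh filter under its cover; lock the cover. Take the blue-handled key from its bamboo stand, set its blade in the slot of the steel cam on top of the white canister, push the cam down and, holding it down, turn it a quarter turn clockwise to its stop, then ease off so that the cam springs back up and is locked. Put the key back upright in its stand, fully down, and leave the mason jar, the butter dish and the spoon rest where they are.

Things in the scene. Friction and masses are not known exactly. Their poses are not given: they have to be found in the camera images.
- canister: White round plastic countertop compost canister, 156 mm across and 95 mm high to its lid, fixed to the counter. On the lid's centre a grey round boss, 68 mm across, stands up to 121.5 mm; its round opening, 36 mm across, shows the steel cam 3.5 mm below the boss's top. Two green marks on the boss lie on the canister's y axis: a locked cam's slot points at them. A small chrome spring clip grips the rim on the -x side, up to 103 mm high. Origin: centre of the underside, z up.
- cam (a joint): Turn of the cam, rad: starts at 0 to 0.2 (unlocked; at 0 the slot lies along the canister's x axis), grows CLOCKWISE seen from above to a hard stop at 1.571 (locked, slot along the canister's y axis). Hidden bayonet: from about 0.25 it turns only while pushed down over 3 mm (friction 0.1 N m; do not force it, over 1 N m, while up); past 1.51 it springs up, locked, and cannot turn back.
- plunger (a joint): How far the cam is pushed down, m: 0 up (rest), at most 0.006 down. A spring holds it up: 6 N to start moving, about 9.5 N fully down.
- cam_slot (a point): Centre of the slot's mouth on the top face of the cam (118 mm above the counter while up; sinks and turns with the cam). Its x axis runs along the slot, z up. The slot is 30 mm long, 5.2 mm wide, 8 mm deep, closed at the ends, flat floor, with a 1 mm chamfer.
- key: Key standing in the stand. Origin: centre of the blade's lower end; z runs up the key, x along the blade's width, y through its thickness. Flat steel blade 24 mm wide (x), 3.5 mm thick (y), straight, from z = 0 to 30 mm; round steel collar 36 mm across from z = 30 to 36 mm; blue flat handle 40 mm wide (x), 12 mm thick (y) from z = 36 to 88 mm. 0.07 to 0.14 kg. Best gripped on the handle across its thickness, from above.
- stand_pocket (a point): Centre of the mouth of the pocket in the bamboo stand, on its top face 40 mm above the counter. The stand is a block 85 mm (x) by 75 mm (y), fixed; the pocket is 30 mm along the point's x axis by 10 mm along y, 36 mm deep, with a 2 mm chamfer. The key hangs in it by its collar, which rests on the stand's top, blade down, its x axis along the pocket.
- jar: Bystander: glass mason jar with a twist cap, 76 mm across, 125 mm high, loose. Origin: centre of the underside.
- butter_dish: Bystander: lidded white ceramic butter dish 165 by 95 mm, 79 mm high to its knob, loose. Origin: centre of the underside, x along its length.
- spoon_rest: Bystander: bamboo spoon rest 85 by 200 mm, 14 mm high, with a spoon on it whose handle reaches 175 mm to +y, loose. Origin: centre of the underside, y along its length.

How it is judged:
By the outcome, as a careful person would: the job done as asked, in the order asked, and still so for the second after the job is handed in, with the robot touching nothing.
It also fails if it takes over 67 s, if anything falls off the work surface, if the arm or the gripper's body presses on something with over 40 N, if the wrist force passes 120 N, or if a joint passes its speed limit or range.

## Robot

A 6-joint arm with a two-finger parallel gripper is mounted at the origin on the work surface. World frame = base frame: x ahead of the robot, y to its left, z up, the work surface at z = 0. Lengths are in mm, angles in rad, forces in N, time in s.
With the tool pointing down it reaches from about 350 to 875 mm from the base axis. Payload 4.2 kg.
Tool frame: the origin (TCP) lies on the centre line of the jaws, within the pads' length; the fingertips stand 22 mm ahead of it and the grasp point (between the pads) lies 3 mm ahead of it (arm.nose_length is the distance from the TCP to the fingertips, in mm); z points along the fingers, x is the direction in which the jaws open and shut, and the axes are right-handed (so a half turn about z gives the same grasp; the last joint's range is limited). The gripper opens to 85 mm and grips with 20 to 120 N. Pads are 22 mm wide; open, the fingers measure 114 mm over their backs; the gripper's body (76 mm by 85 mm) begins 54 mm behind the grasp point. The pads swing forward as they close: fully open they stand 13 mm farther back than shut.
Start: joints at [-0.868, 0.385, 0.008, 0, -1.194, -0.259], TCP at [268.371, -564.426, 253.312] pointing down, gripper open.
Joint ranges: [-3.14, 3.14], [-1.21, 2.06], [-1.07, 1.41], [-3.16, 2.05], [-2.99, -0.16], [-3.1, 3.1]. Speed limits (rad/s): [2.79, 2.79, 3.14, 3.14, 3.14, 3.14].

## Interface

Orientations are given as a unit quaternion [x, y, z, w].
In Python, from bench import telemetry, get_image, workorder, nets, arm gives the robot as it stands.
- The arm moves only by the tool apply_moves, never from a script. Its argument "steps" is a list of rows, each an object with "hand": the opening, from 0 (shut) to 1 (fully open); "xyz": the shift along the tool's x, y, z in cm, a list of three; "delta_rot": the turn, a rotation vector about the tool's x, y, z in rad, a list of three. In form: [{"hand": hand, "xyz": [x, y, z], "delta_rot": [wx, wy, wz]}, ...]. A call has 1 to 12 rows; each row is the pose to reach, as a shift and turn from the pose commanded when the call began, along the tool's axes at that moment; what a row does not reach only later rows make up. A row lasts 1/12 s, in which the tool goes at most 41.7 mm and 7.16 degrees, less where a joint would pass 70% of its speed; a pose out of reach is approached as far as the arm can. A call with a gripper value outside its range is refused whole. The fingers move at their own pace and stop on an object; the grip force is fixed at half the most. Time passes only in rows, so rows that repeat a pose let the fingers close. It gives the time, the measured TCP pose, the force and the opening at its end, in the units of the state.
- telemetry.read_state(): the state, without advancing time (a new reading comes with each control period).
- get_image(name): name is "scene" or "top"; returns a dict with "frame" (384x512x3 uint8, blue, green, red), "fx", "fy", "cx", "cy" (pixels), "distortion" ([k1, k2, p1, p2, k3] as OpenCV has them; the pictures are not rectified), "origin" and "orientation" of the camera in the world. Camera axes: x right, y down, z forward; pixel columns grow to the right and rows downward; lengths in mm; the calibration is good to about 2 mm. A picture is of the moment at which its call begins. There is no depth.
- workorder.job_done(): hands the job in, once; it reports no verdict.
Trained networks look in a picture, given as the dict that the camera call returned (one of the last four; its "shot" number tells which), for a name from the list of things; names that differ only in an ending like _2 or _b are one class to them, and where a whole thing is asked for, a point or a joint stands for the part that bears it (a point fixed in the world has none). Each returns a list of dicts, best first, with "confidence" (0 to 1); they miss things now and then, are a little off and sometimes report something else, mostly with a low value. They report only what shows in the picture. A call takes as long as a camera call.
- nets.recognise(picture, label): "xyz" ([x, y, z] in mm, in world coordinates, good to about 4 mm: the middle of the surface that is visible of it).
- nets.outline_of(picture, label): "pixels" (384x512 bool, what is visible of it).
- nets.pinpoint(picture, label): "xyz" ([x, y, z] in mm, in world coordinates, good to about 4 mm: a listed point, or the origin of a listed thing).
The state is a dict: "clock": time; "joints": joint angles; "joint_vel": joint speeds; "joint_efforts": joint torques, N m; "position": TCP position; "ee_rot": TCP orientation; "contact_force": force on the tool from outside, world axes, zero at the start; "wrist_torque": the same for the moment, N m; "gripper_width": finger opening in mm.
Only numpy, scipy, OpenCV 4.12 (cv2) and the standard library are available. Lean on these libraries where they do the work, as an engineer would, in place of code of your own. Each camera call takes 0.05 s, during which the arm holds its last target.

## Working session

There is one attempt and no reset: what is moved stays moved. The work goes in short steps, Python scripts to look and compute and a tool call to move; the robot and the scene stay as the last step left them, time stands still between calls to the robot, and variables do not carry over. Pictures are saved under pics/ and viewed, and the job is handed in when it is done.

Besides the shell and the picture viewer there is one more tool, called after ">>>" as a command line: name --argument value ..., lists and objects as JSON in quotes. apply_moves: Moves the arm, as the interface text tells. Its arguments: {"type":"object","properties":{"steps":{"type":"array"}},"required":["steps"]}

```bash
ls; mkdir -p pics; python3 - <<'E'
from bench import telemetry, get_image, workorder, nets, arm
import cv2
s=telemetry.read_state()
for k,v in s.items(): print(k,v)
print(arm.nose_length)
for n in ("scene","top"):
    p=get_image(n); cv2.imwrite(f"pics/{n}0.png",p["frame"])
    print(n,p["fx"],p["fy"],p["cx"],p["cy"],p["distortion"],p["origin"],p["orientation"])
    for l in ["canister","cam_slot","key","stand_pocket","jar","butter_dish","spoon_rest"]:
        for f in (nets.pinpoint,):
            r=f(p,l); print(l,[(x["confidence"],x["xyz"]) for x in r[:2]])
E
```

```text
pics
clock 0.0
joints [-8.68403686e-01  3.85553577e-01  6.58421272e-03 -4.98851667e-04
 -1.19397268e+00 -2.58579595e-01]
joint_vel [ 0.00038584 -0.00064317 -0.00029938 -0.00061884  0.00024429  0.00034477]
joint_efforts [ 2.54318647e-04 -3.92286479e+01  1.88405585e+01  4.18625370e+00
 -4.61152667e-03  8.62172158e-06]
position [ 268.1364238  -563.9541945   252.20705523]
ee_rot [ 5.34218742e-01  8.45345569e-01  5.43215579e-04 -9.53774068e-04]
contact_force [ 0.75818003 -0.05476789 -0.36512803]
wrist_torque [-0.03271761  0.07391778  0.03152752]
gripper_width 85.42256689359381
22.0
scene 481.745077017481 481.745077017481 252.00391390163912 189.53683159075663 [-0.0595122  0.         0.         0.         0.       ] [1159.40579033  633.13120427  860.76516421] [ 0.39267518  0.82885402 -0.36432262 -0.16148142]
canister [(0.86, [529.2, -203.9, -2.7])]
cam_slot [(0.65, [526.5, -200.0, 116.9])]
key [(0.7, [574.2, 211.4, 6.9])]
stand_pocket [(0.7, [575.5, 215.6, 42.4])]
jar [(0.63, [438.8, 4.3, 2.8])]
butter_dish [(0.87, [627.7, -9.8, -1.8])]
spoon_rest [(0.97, [513.0, 421.0, 2.5]), (0.28, [528.6, -199.0, 0.5])]
top 351.4270137509164 351.4270137509164 258.2482334771293 189.7641742207297 [0.02561834 0.         0.         0.         0.        ] [375.17531503  98.95739947 854.13828677] [-0.70076519  0.70641929 -0.07100747  0.06969839]
canister [(0.69, [524.0, -199.4, 1.6])]
cam_slot [(0.59, [527.6, -203.7, 118.9]), (0.27, [526.4, -199.7, -0.2])]
key [(0.58, [574.0, 211.6, 10.8])]
stand_pocket [(0.95, [571.8, 214.7, 44.1])]
jar [(0.64, [433.9, 5.0, 0.1])]
butter_dish [(0.58, [628.1, -2.1, 0.5])]
spoon_rest []
```

```bash
python3 - <<'E'
import cv2
a=cv2.imread("pics/scene0.png");b=cv2.imread("pics/top0.png")
cv2.imwrite("pics/a.png",cv2.resize(a,(800,600),interpolation=cv2.INTER_CUBIC));cv2.imwrite("pics/b.png",cv2.resize(b,(800,600),interpolation=cv2.INTER_CUBIC))
E
```

```text
(no output)
```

View pics/a.png

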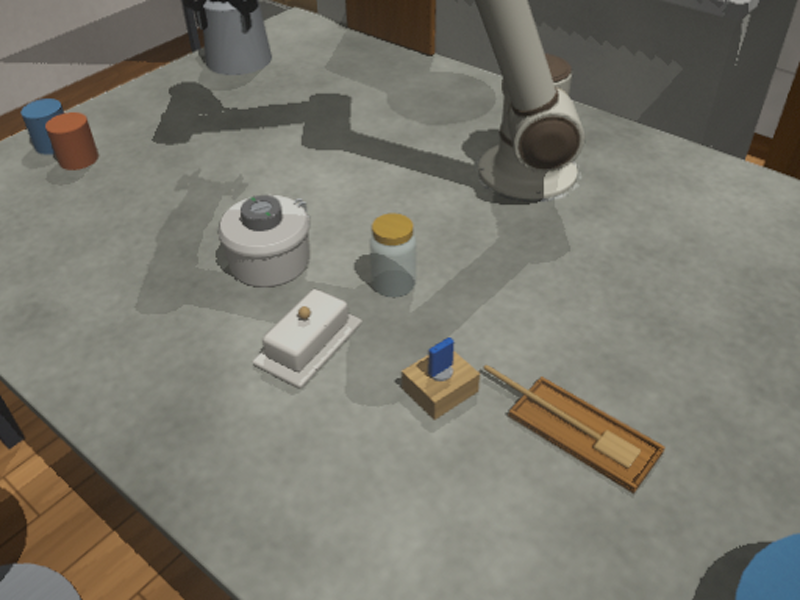

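View pics/b.png

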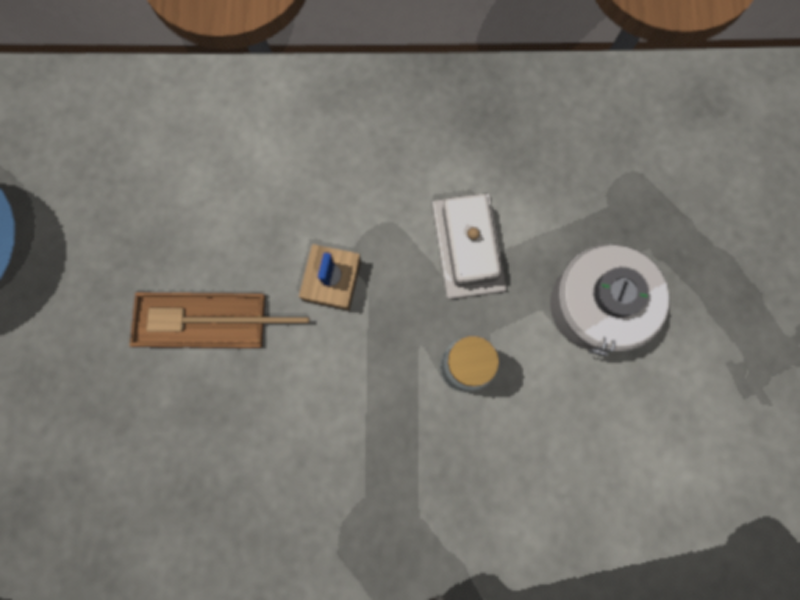

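The scene picture shows the canister at (265,235), the jar at (392,255), the butter dish at (310,335), and the stand with its blue key at (440,375). The top picture shows the stand at (330,275) and the cam at (623,292). Next I'll look closer to get the yaws.

```bash
cat > h.py <<'E'
import numpy as np, cv2
from scipy.spatial.transform import Rotation as R
def cam(p):
    K=np.array([[p["fx"],0,p["cx"]],[0,p["fy"],p["cy"]],[0,0,1]]);return K,np.array(p["distortion"],float),np.array(p["origin"],float),R.from_quat(p["orientation"]).as_matrix()
def proj(p,X):
    K,d,o,M=cam(p); X=(np.atleast_2d(X)-o)@M
    return cv2.projectPoints(X,np.zeros(3),np.zeros(3),K,d)[0].reshape(-1,2)
def unproj(p,uv,z):
    K,d,o,M=cam(p); n=cv2.undistortPoints(np.array(uv,float).reshape(-1,1,2),K,d).reshape(-1,2)
    r=np.c_[n,np.ones(len(n))]@M.T
    return o+r*((z-o[2])/r[:,2:])
def crop(p,u,v,w,name,k=10,pts=None):
    f=p["frame"]; h=int(w*.75)
    c=f[v-h//2:v-h//2+h,u-w//2:u-w//2+w]
    c=cv2.resize(c,None,fx=k,fy=k,interpolation=cv2.INTER_CUBIC)
    if pts is not None:
        for q in proj(p,pts):
            x=((q-[u-w//2,v-h//2]+.5)*k).astype(int); cv2.circle(c,tuple(int(i) for i in x),3,(0,0,255),-1)
    cv2.imwrite(name,c)
E
python3 - <<'E'
from h import *
from bench import get_image,nets
import pickle
P={n:get_image(n) for n in("scene","top")}
for n in P:
    for l in ["key","stand_pocket","canister","cam","spoon_rest"]:
        r=nets.outline_of(P[n],l)
        if r: P[n][l]=r[0]["pixels"]; print(n,l,r[0]["confidence"],r[0]["pixels"].sum(),np.argwhere(r[0]["pixels"]).mean(0))
pickle.dump(P,open("P.pkl","wb"))
crop(P["top"],210,176,56,"pics/c1.png",14)
crop(P["top"],396,190,84,"pics/c2.png",9)
crop(P["scene"],282,238,64,"pics/c3.png",12)
crop(P["scene"],168,140,64,"pics/c4.png",12)
E
```

```text
scene key 0.55 367 [230.31607629 281.57765668]
scene stand_pocket 0.9 1158 [246.79533679 281.33333333]
scene canister 0.57 2869 [153.19240153 170.16556291]
scene cam 0.39 82 [132.2195122  166.80487805]
scene spoon_rest 0.6 3349 [275.95132875 373.66796059]
top key 0.48 223 [173.06278027 210.6367713 ]
top stand_pocket 0.91 1068 [177.98595506 211.332397  ]
top canister 0.87 4193 [190.84974958 390.09968996]
top cam 0.73 201 [185.77114428 398.5920398 ]
top spoon_rest 0.66 3122 [204.46444587 128.47149263]
```

View pics/c1.png

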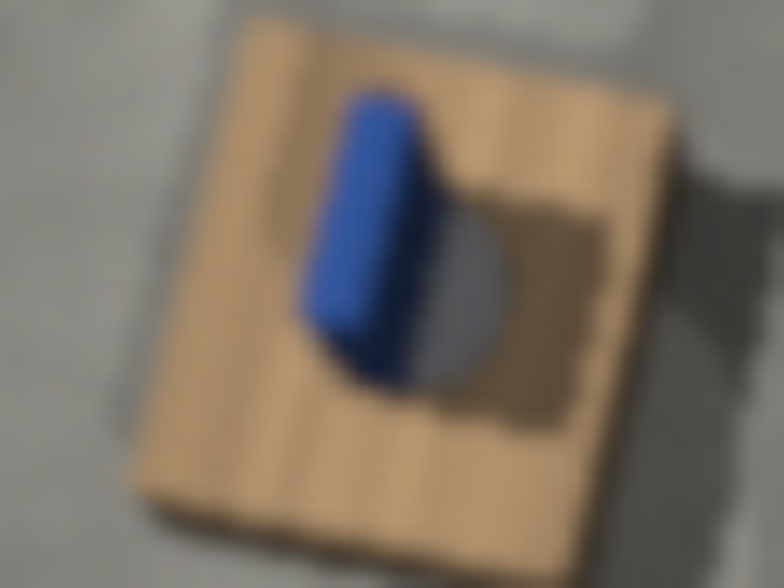

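View pics/c2.png

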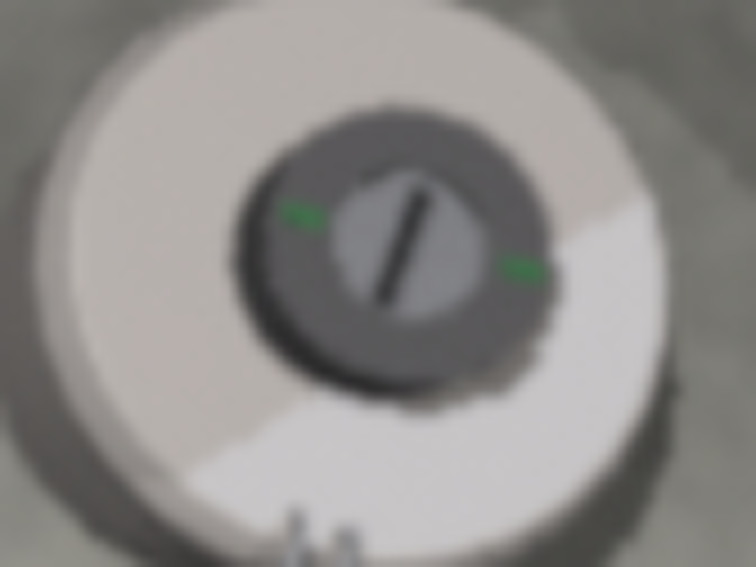

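View pics/c3.png

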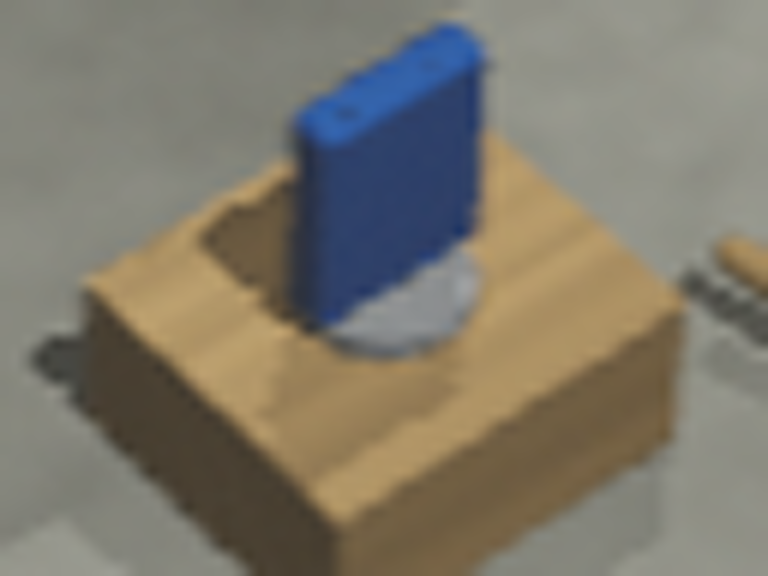

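View pics/c4.png

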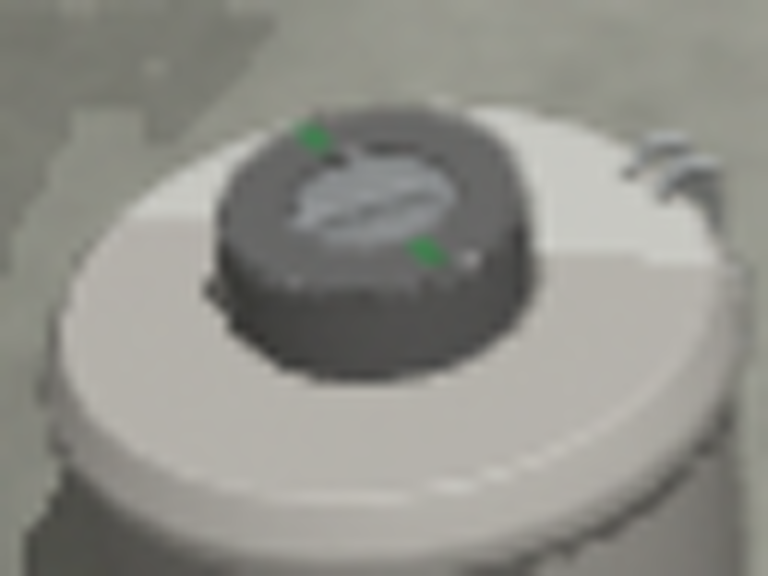

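```bash
python3 - <<'E'
from h import *
import pickle
P=pickle.load(open("P.pkl","rb"))
def C(p,u0,v0,k,pts,z): 
    pts=np.array(pts,float); return unproj(P[p],(pts+.5)/k-.5+[u0,v0],z)[:,:2].round(1)
def ang(a,b): return np.degrees(np.arctan2(*(b-a)[::-1])).round(2)
def show(n,q):
    print(n,q.tolist(),"mean",q.mean(0), "ang",[ang(q[i],q[(i+1)%len(q)]) for i in range(len(q))],"len",[np.linalg.norm(q[i]-q[(i+1)%len(q)]).round(1) for i in range(len(q))])
show("stand top",C("top",182,155,14,[(248,15),(680,100),(575,578),(138,482)],40))
show("handle top",C("top",182,155,14,[(328,325),(384,100)],98))
show("slot top",C("top",354,159,9,[(382,300),(422,188)],118))
show("marks top",C("top",354,159,9,[(523,268),(303,216)],121.5))
show("stand sc",C("scene",250,214,12,[(90,285),(340,520),(682,305),(485,130)],40))
show("handle sc",C("scene",250,214,12,[(322,122),(458,42)],98))
show("slot sc",C("scene",136,116,12,[(315,225),(445,192)],118))
show("marks sc",C("scene",136,116,12,[(315,135),(428,250)],121.5))
# masks of blue and green
for n in P:
    f=P[n]["frame"].astype(int); b,g,r=f[...,0],f[...,1],f[...,2]
    gm=((g-r>25)&(g-b>15)).astype(np.uint8)
    k,l,s,c=cv2.connectedComponentsWithStats(gm)
    for i in range(1,k):
        if s[i,4]>=2:
            w=(l==i)*(g-np.maximum(r,b)); yy,xx=np.nonzero(w); ww=w[yy,xx]
            uv=[np.average(xx,weights=ww),np.average(yy,weights=ww)]
            print(n,"green",s[i,4],np.round(uv,1),unproj(P[n],[uv],121.5)[0,:2].round(1))
E
```

```text
stand top [[624.7, 238.1], [609.0, 163.8], [525.7, 180.8], [542.8, 254.7]] mean [575.55 209.35] ang [np.float64(-101.93), np.float64(168.47), np.float64(76.97), np.float64(-11.46)] len [np.float64(75.9), np.float64(85.0), np.float64(75.9), np.float64(83.6)]
handle top [[555.9, 214.4], [592.7, 206.3]] mean [574.3  210.35] ang [np.float64(-12.41), np.float64(167.59)] len [np.float64(37.7), np.float64(37.7)]
slot top [[516.9, -196.0], [544.0, -207.7]] mean [ 530.45 -201.85] ang [np.float64(-23.35), np.float64(156.65)] len [np.float64(29.5), np.float64(29.5)]
marks top [[523.7, -228.2], [536.6, -177.7]] mean [ 530.15 -202.95] ang [np.float64(75.67), np.float64(-104.33)] len [np.float64(52.1), np.float64(52.1)]
stand sc [[607.6, 169.2], [622.9, 240.2], [542.1, 258.7], [529.2, 203.4]] mean [575.45  217.875] ang [np.float64(77.84), np.float64(167.1), np.float64(-103.13), np.float64(-23.57)] len [np.float64(72.6), np.float64(82.9), np.float64(56.8), np.float64(85.5)]
handle sc [[590.5, 209.8], [559.3, 217.0]] mean [574.9 213.4] ang [np.float64(167.01), np.float64(-12.99)] len [np.float64(32.0), np.float64(32.0)]
slot sc [[541.3, -204.0], [515.4, -190.5]] mean [ 528.35 -197.25] ang [np.float64(152.47), np.float64(-27.53)] len [np.float64(29.2), np.float64(29.2)]
marks sc [[521.6, -224.9], [535.2, -174.1]] mean [ 528.4 -199.5] ang [np.float64(75.01), np.float64(-104.99)] len [np.float64(52.6), np.float64(52.6)]
scene green 4 [161.5 127. ] [ 522.7 -224.7]
scene green 4 [171.  136.5] [ 535.8 -174.2]
top green 7 [387.3 182.6] [ 536.6 -177.9]
top green 7 [411.7 188.4] [ 523.4 -228.3]
```

```bash
cat >> h.py <<'E'
def plan(target,yaw_deg,pose=None):
    "shift (cm) and turn from measured pose to TCP target with tool x at yaw, tool z down"
    from bench import telemetry
    s=telemetry.read_state(); q=R.from_quat(s["ee_rot"]) 
    pos=np.array(s["position"])
    y=np.radians(yaw_deg); T=R.from_matrix(np.array([[np.cos(y),np.sin(y),0],[np.sin(y),-np.cos(y),0],[0,0,-1]]))
    d=q.inv().apply(np.array(target)-pos)/10; rv=(q.inv()*T).as_rotvec()
    X=q.apply([1,0,0]); print("clock",round(s["clock"],2),"pos",pos.round(2),"yaw",np.degrees(np.arctan2(X[1],X[0])).round(2),"tilt z",q.apply([0,0,1]).round(4),"w",round(s["gripper_width"],2),"F",np.round(s["contact_force"],1),"q",np.round(s["joints"],2))
    print("xyz cm",d.round(3),"rot",rv.round(4))
E
python3 -c "
from h import *
plan([575,212,250],-102.3)"
```

```text
clock 1.4 pos [ 268.37 -564.44  253.31] yaw 115.43 tilt z [ 0.  0. -1.] w 85.36 F [-0.7 -0.4 -0.2] q [-0.87  0.38  0.01 -0.   -1.19 -0.26]
xyz cm [56.958 61.029  0.333] rot [ 0.      0.     -2.4832]
```

>>> apply_moves --steps '[{"hand": 1, "xyz": [57, 61, 0.3], "delta_rot": [0, 0, -2.483]}, {"hand": 1, "xyz": [57, 61, 0.3], "delta_rot": [0, 0, -2.483]}, {"hand": 1, "xyz": [57, 61, 0.3], "delta_rot": [0, 0, -2.483]}, {"hand": 1, "xyz": [57, 61, 0.3], "delta_rot": [0, 0, -2.483]}, {"hand": 1, "xyz": [57, 61, 0.3], "delta_rot": [0, 0, -2.483]}, {"hand": 1, "xyz": [57, 61, 0.3], "delta_rot": [0, 0, -2.483]}, {"hand": 1, "xyz": [57, 61, 0.3], "delta_rot": [0, 0, -2.483]}, {"hand": 1, "xyz": [57, 61, 0.3], "delta_rot": [0, 0, -2.483]}, {"hand": 1, "xyz": [57, 61, 0.3], "delta_rot": [0, 0, -2.483]}, {"hand": 1, "xyz": [57, 61, 0.3], "delta_rot": [0, 0, -2.483]}, {"hand": 1, "xyz": [57, 61, 0.3], "delta_rot": [0, 0, -2.483]}, {"hand": 1, "xyz": [57, 61, 0.3], "delta_rot": [0, 0, -2.483]}]'

```text
clock: 2.4
position: [452.0, -97.2, 252.0]
ee_rot: [-0.189, 0.982, -0.0, 0.001]
contact_force: [0.9, -0.6, -0.2]
gripper_width: 85.5
```

```bash
python3 -c "
from h import *
plan([575,212,180],-102.3)"
```

```text
clock 2.4 pos [452.03 -97.22 252.04] yaw -158.25 tilt z [ 0.0012  0.     -1.    ] w 85.52 F [ 0.9 -0.6 -0.2] q [ 0.14  0.11 -0.37  0.   -1.09  0.24]
xyz cm [-22.87   24.169   7.22 ] rot [-1.000e-03  9.000e-04 -9.766e-01]
```

>>> apply_moves --steps '[{"hand": 1, "xyz": [-22.9, 24.2, 7.2], "delta_rot": [0, 0, -0.977]}, {"hand": 1, "xyz": [-22.9, 24.2, 7.2], "delta_rot": [0, 0, -0.977]}, {"hand": 1, "xyz": [-22.9, 24.2, 7.2], "delta_rot": [0, 0, -0.977]}, {"hand": 1, "xyz": [-22.9, 24.2, 7.2], "delta_rot": [0, 0, -0.977]}, {"hand": 1, "xyz": [-22.9, 24.2, 7.2], "delta_rot": [0, 0, -0.977]}, {"hand": 1, "xyz": [-22.9, 24.2, 7.2], "delta_rot": [0, 0, -0.977]}, {"hand": 1, "xyz": [-22.9, 24.2, 7.2], "delta_rot": [0, 0, -0.977]}, {"hand": 1, "xyz": [-22.9, 24.2, 7.2], "delta_rot": [0, 0, -0.977]}, {"hand": 1, "xyz": [-22.9, 24.2, 7.2], "delta_rot": [0, 0, -0.977]}, {"hand": 1, "xyz": [-22.9, 24.2, 7.2], "delta_rot": [0, 0, -0.977]}, {"hand": 1, "xyz": [-22.9, 24.2, 7.2], "delta_rot": [0, 0, -0.977]}]'

```text
clock: 3.32
position: [576.4, 209.4, 179.0]
ee_rot: [-0.625, 0.781, 0.0, -0.001]
contact_force: [-0.1, 0.2, -0.2]
gripper_width: 85.5
```

```bash
python3 - <<'E'
from h import *
from bench import get_image
plan([575,212,77],-102.3)
p=get_image("scene"); crop(p,282,210,110,"pics/d1.png",7); p=get_image("top"); crop(p,210,176,100,"pics/d2.png",8)
plan([575,212,77],-102.3)
E
```

```text
clock 3.32 pos [576.4  209.42 179.02] yaw -102.66 tilt z [-1.2e-03 -8.0e-04 -1.0e+00] w 85.46 F [-0.1  0.2 -0.2] q [ 0.61  0.43 -0.13 -0.   -1.02  0.74]
xyz cm [-0.232  0.183 10.202] rot [ 0.001  -0.0011 -0.0063]
clock 3.42 pos [576.43 208.33 180.06] yaw -102.74 tilt z [ 1.e-04  0.e+00 -1.e+00] w 85.43 F [-0.6  0.   0.1] q [ 0.61  0.42 -0.13  0.   -1.02  0.74]
xyz cm [-0.327  0.221 10.306] rot [-0.0001  0.     -0.0076]
```

View pics/d1.png

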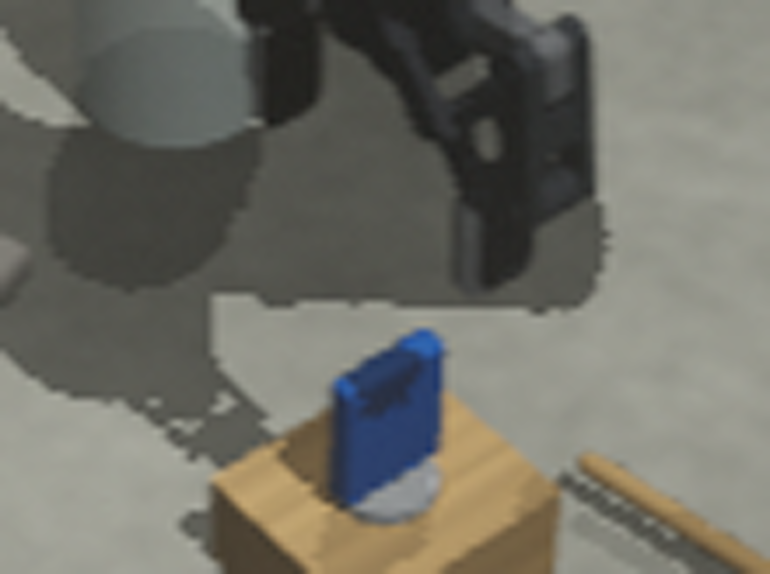

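View pics/d2.png

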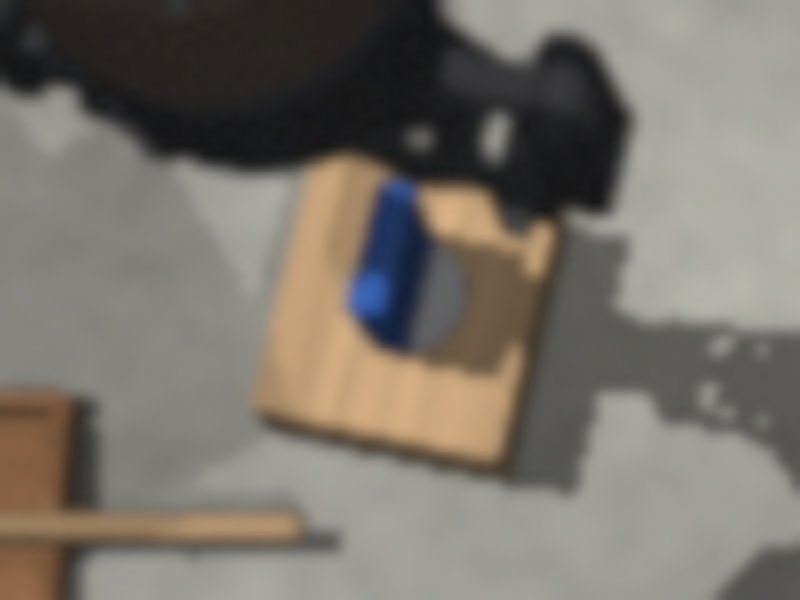

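The open jaws are over the stand on either side of the key. The handle top is at about (390,365) in the scene crop and nothing is in the way, so I'll descend.

>>> apply_moves --steps '[{"hand": 0.6, "xyz": [-0.33, 0.2, 2], "delta_rot": [0, 0, -0.0076]}, {"hand": 0.6, "xyz": [-0.33, 0.2, 4.5], "delta_rot": [0, 0, -0.0076]}, {"hand": 0.6, "xyz": [-0.33, 0.2, 7], "delta_rot": [0, 0, -0.0076]}, {"hand": 0.6, "xyz": [-0.33, 0.2, 9], "delta_rot": [0, 0, -0.0076]}, {"hand": 0.6, "xyz": [-0.33, 0.2, 10.4], "delta_rot": [0, 0, -0.0076]}, {"hand": 0.6, "xyz": [-0.33, 0.2, 10.4], "delta_rot": [0, 0, -0.0076]}, {"hand": 0.6, "xyz": [-0.33, 0.2, 10.4], "delta_rot": [0, 0, -0.0076]}]'

```text
clock: 4.0
position: [575.5, 211.9, 76.0]
ee_rot: [-0.627, 0.779, -0.0, -0.0]
contact_force: [0.8, 0.0, 0.9]
gripper_width: 51.3
```

```bash
python3 - <<'E'
from h import *
from bench import get_image
p=get_image("scene"); crop(p,282,220,100,"pics/e1.png",8)
plan([575,212,76],-102.3)
E
```

```text
clock 4.05 pos [576.21 212.5   76.99] yaw -102.27 tilt z [ 1.8e-03  7.0e-04 -1.0e+00] w 51.28 F [0.2 0.4 0.6] q [ 0.62  0.54 -0.23  0.   -0.8   0.74]
xyz cm [0.075 0.107 0.099] rot [-0.0016  0.0011  0.0005]
```

View pics/e1.png

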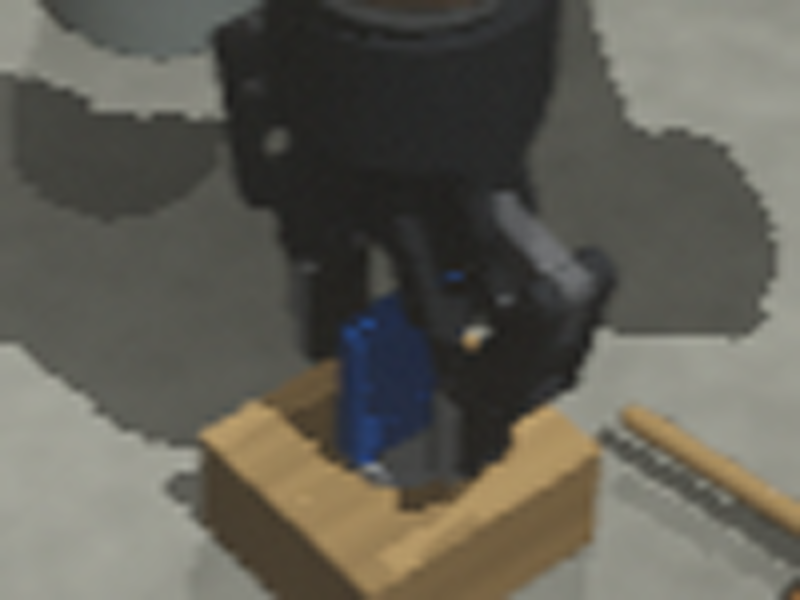

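The handle stands between the fingers, with the blade line at (385,400) in the crop. I'll close the gripper.

>>> apply_moves --steps '[{"hand": 0, "xyz": [0, 0, 0.1], "delta_rot": [0, 0, 0]}, {"hand": 0, "xyz": [0, 0, 0.1], "delta_rot": [0, 0, 0]}, {"hand": 0, "xyz": [0, 0, 0.1], "delta_rot": [0, 0, 0]}, {"hand": 0, "xyz": [0, 0, 0.1], "delta_rot": [0, 0, 0]}, {"hand": 0, "xyz": [0, 0, 0.1], "delta_rot": [0, 0, 0]}, {"hand": 0, "xyz": [0, 0, 0.1], "delta_rot": [0, 0, 0]}, {"hand": 0, "xyz": [0, 0, 0.1], "delta_rot": [0, 0, 0]}, {"hand": 0, "xyz": [0, 0, 0.1], "delta_rot": [0, 0, 0]}, {"hand": 0, "xyz": [0, 0, 0.1], "delta_rot": [0, 0, 0]}, {"hand": 0, "xyz": [0, 0, 0.1], "delta_rot": [0, 0, 0]}]'

```text
clock: 4.88
position: [576.2, 213.5, 75.7]
ee_rot: [-0.628, 0.778, -0.0, 0.001]
contact_force: [0.0, 0.1, 5.5]
gripper_width: 11.4
```

```bash
python3 - <<'E'
from h import *
plan([575,212,76],-102.3)
E
```

```text
clock 4.88 pos [576.18 213.52  75.71] yaw -102.18 tilt z [ 1.7e-03  6.0e-04 -1.0e+00] w 11.36 F [0.  0.1 5.5] q [ 0.62  0.54 -0.23  0.   -0.8   0.74]
xyz cm [ 0.174  0.083 -0.029] rot [-0.0015  0.0009  0.002 ]
```

>>> apply_moves --steps '[{"hand": 0, "xyz": [0, 0, -0.5], "delta_rot": [0, 0, 0]}, {"hand": 0, "xyz": [0, 0, -1.5], "delta_rot": [0, 0, 0]}, {"hand": 0, "xyz": [0, 0, -3], "delta_rot": [0, 0, 0]}, {"hand": 0, "xyz": [0, 0, -5], "delta_rot": [0, 0, 0]}, {"hand": 0, "xyz": [0, 0, -7], "delta_rot": [0, 0, 0]}, {"hand": 0, "xyz": [0, 0, -9], "delta_rot": [0, 0, 0]}, {"hand": 0, "xyz": [0, 0, -11], "delta_rot": [0, 0, 0]}, {"hand": 0, "xyz": [0, 0, -13], "delta_rot": [0, 0, 0]}, {"hand": 0, "xyz": [0, 0, -14.5], "delta_rot": [0, 0, 0]}, {"hand": 0, "xyz": [0, 0, -15], "delta_rot": [0, 0, 0]}, {"hand": 0, "xyz": [0, 0, -15], "delta_rot": [0, 0, 0]}]'

```text
clock: 5.8
position: [575.9, 213.5, 226.2]
ee_rot: [-0.628, 0.778, -0.0, 0.002]
contact_force: [-0.8, -0.1, -1.4]
gripper_width: 11.3
```

```bash
python3 - <<'E'
from h import *
from bench import get_image
p=get_image("scene"); crop(p,282,190,120,"pics/f1.png",6)
plan([529.3,-201.5,225],-24.5-90)
E
```

```text
clock 5.85 pos [575.27 213.22 224.59] yaw -102.23 tilt z [-1.e-04  7.e-04 -1.e+00] w 11.18 F [-0.4  0.1 -1.2] q [ 0.62  0.39 -0.06 -0.   -1.12  0.74]
xyz cm [41.504 -4.29  -0.068] rot [0.0003 0.0006 0.2142]
```

View pics/f1.png

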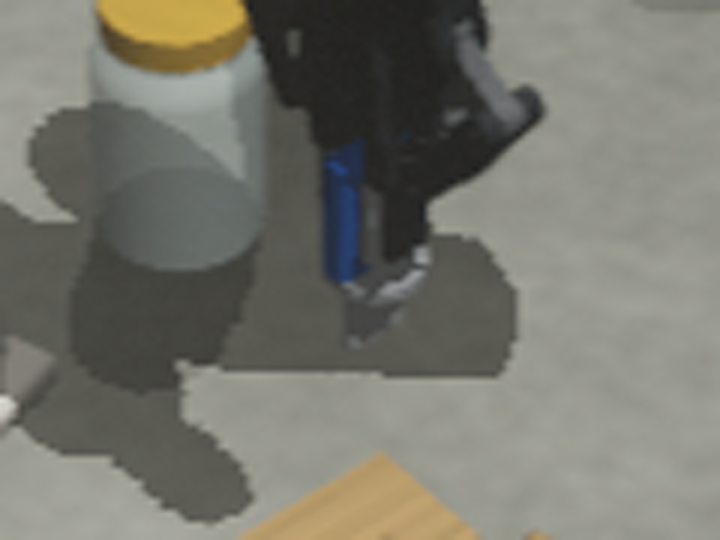

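The key is held upright, with its handle at (345,215) and blade tip at (357,340) in the crop. I'll carry it over to the cam.

>>> apply_moves --steps '[{"hand": 0, "xyz": [1.5, -0.2, 0], "delta_rot": [0, 0, 0.02]}, {"hand": 0, "xyz": [4.5, -0.5, 0], "delta_rot": [0, 0, 0.04]}, {"hand": 0, "xyz": [8, -0.8, 0], "delta_rot": [0, 0, 0.06]}, {"hand": 0, "xyz": [12, -1.2, 0], "delta_rot": [0, 0, 0.08]}, {"hand": 0, "xyz": [16, -1.6, 0], "delta_rot": [0, 0, 0.1]}, {"hand": 0, "xyz": [20, -2, 0], "delta_rot": [0, 0, 0.12]}, {"hand": 0, "xyz": [24, -2.5, 0], "delta_rot": [0, 0, 0.14]}, {"hand": 0, "xyz": [28, -3, 0], "delta_rot": [0, 0, 0.16]}, {"hand": 0, "xyz": [32, -3.4, 0], "delta_rot": [0, 0, 0.18]}, {"hand": 0, "xyz": [36, -3.8, 0], "delta_rot": [0, 0, 0.2]}, {"hand": 0, "xyz": [39.5, -4.1, 0], "delta_rot": [0, 0, 0.214]}, {"hand": 0, "xyz": [41.5, -4.3, 0], "delta_rot": [0, 0, 0.214]}]'

```text
clock: 6.85
position: [527.5, -205.0, 222.8]
ee_rot: [-0.539, 0.842, 0.001, -0.002]
contact_force: [0.2, 0.5, -0.9]
gripper_width: 11.2
```

```bash
python3 - <<'E'
from h import *
from bench import get_image
p=get_image("scene"); crop(p,170,115,110,"pics/g1.png",7)
t=get_image("top"); crop(t,396,180,110,"pics/g2.png",7)
plan([529.3,-201.5,195],-24.5-90)
E
```

```text
clock 6.95 pos [ 527.77 -204.67  222.63] yaw -114.81 tilt z [-3.8e-03  4.0e-04 -1.0e+00] w 10.96 F [ 0.   0.4 -2. ] q [-0.08  0.31 -0.18 -0.   -1.08  1.22]
xyz cm [-0.356 -0.016  2.762] rot [ 0.0037 -0.0012 -0.0053]
```

View pics/g1.png

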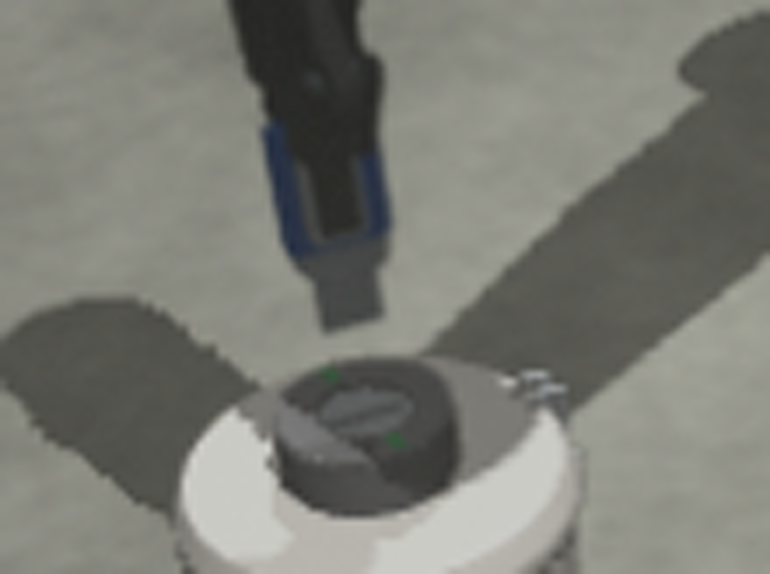

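View pics/g2.png

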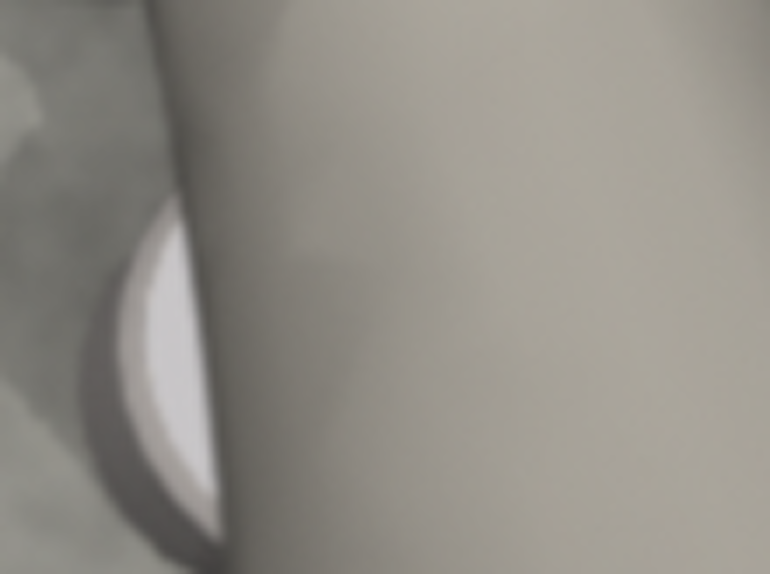

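The scene view shows the blade tip at (350,325), above the slot at (365,410). The arm blocks the top view. I'll lower to just above the cam and compare the two there.

>>> apply_moves --steps '[{"hand": 0, "xyz": [-0.2, 0, 1], "delta_rot": [0, 0, 0]}, {"hand": 0, "xyz": [-0.4, 0, 2], "delta_rot": [0, 0, 0]}, {"hand": 0, "xyz": [-0.4, 0, 3], "delta_rot": [0, 0, 0]}, {"hand": 0, "xyz": [-0.4, 0, 3.2], "delta_rot": [0, 0, 0]}, {"hand": 0, "xyz": [-0.4, 0, 3.2], "delta_rot": [0, 0, 0]}, {"hand": 0, "xyz": [-0.4, 0, 3.2], "delta_rot": [0, 0, 0]}]'

```text
clock: 7.45
position: [531.7, -197.2, 192.2]
ee_rot: [-0.542, 0.841, 0.0, -0.0]
contact_force: [0.1, 0.1, -0.8]
gripper_width: 11.1
```

```bash
python3 - <<'E'
from h import *
from bench import get_image,telemetry,nets
import pickle
p=get_image("scene"); crop(p,168,128,60,"pics/g3.png",13)
plan([529.2,-200.8,190],-24.5-90)
pickle.dump((p,telemetry.read_state()),open("G.pkl","wb"))
for l in ("key","cam_slot"): print(l,nets.pinpoint(p,l)[:2])
E
```

```text
clock 7.5 pos [ 531.86 -197.38  192.7 ] yaw -114.41 tilt z [ 4.e-04 -3.e-04 -1.e+00] w 11.36 F [-1.1  0.5 -0.6] q [-0.07  0.34 -0.22  0.   -1.01  1.21]
xyz cm [0.422 0.101 0.27 ] rot [-0.0005 -0.0001  0.0016]
key [{'xyz': [528.2, -196.9, 128.8], 'confidence': 0.74}]
cam_slot [{'xyz': [529.3, -202.3, 116.2], 'confidence': 0.42}]
```

View pics/g3.png

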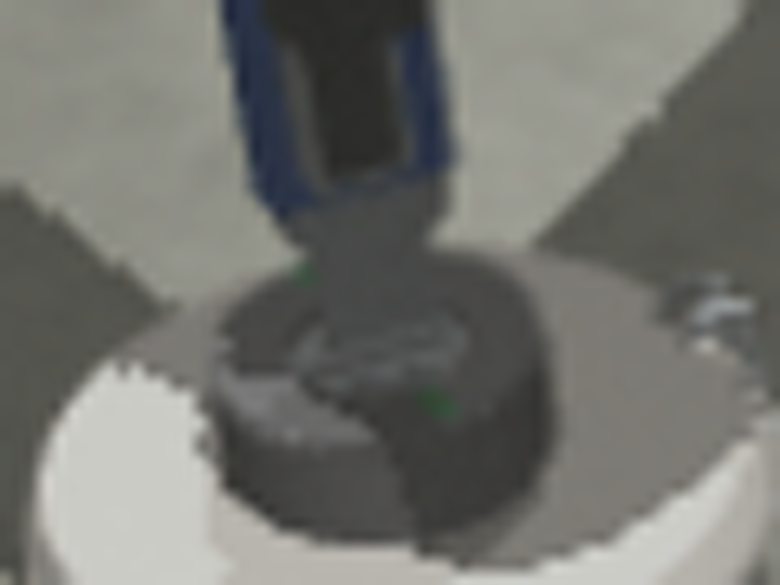

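```bash
cat > ov.py <<'E'
from h import *
import pickle,sys
def overlay(p,pos,yawtool,slotc,slotyaw,name,u=166,v=138,w=36,k=22,off=65.7,slotz=118):
    f=p["frame"].astype(float); h=int(w*.75);u0,v0=u-w//2,v-h//2
    c=f[v0:v0+h,u0:u0+w]; c=np.clip((c-30)*255/120,0,255).astype(np.uint8)
    c=cv2.resize(c,None,fx=k,fy=k,interpolation=cv2.INTER_CUBIC)
    ky=np.radians(yawtool+90); e=np.array([np.cos(ky),np.sin(ky),0]);n=np.array([-e[1],e[0],0])
    b=np.array(pos)-[0,0,off]
    def dr(P,col):
        q=((proj(p,P)-[u0,v0]+.5)*k-.5).astype(int).reshape(-1,1,2); cv2.polylines(c,[q],True,col,1)
    dr(np.array([b+e*12*i+n*1.75*j for i,j in((-1,-1),(1,-1),(1,1),(-1,1))]),(0,0,255))
    dr(np.array([b+e*12*i+[0,0,z] for i,z in((-1,0),(1,0),(1,30),(-1,30))]),(0,128,255))
    s=np.radians(slotyaw); e=np.array([np.cos(s),np.sin(s),0]);n=np.array([-e[1],e[0],0]);o=np.array([*slotc,slotz])
    dr(np.array([o+e*15*i+n*2.6*j for i,j in((-1,-1),(1,-1),(1,1),(-1,1))]),(0,255,255))
    t=np.linspace(0,2*np.pi,60)
    for r in (18,34): dr(np.c_[slotc[0]+r*np.cos(t),slotc[1]+r*np.sin(t),np.full(60,121.5)],(255,255,0))
    cv2.imwrite(name,c)
E
python3 - <<'E'
from ov import *
p,s=pickle.load(open("G.pkl","rb"))
overlay(p,s["position"],-114.41,[529.3,-201.0],-24.5,"pics/o1.png")
p0=pickle.load(open("P.pkl","rb"))["scene"]
overlay(p0,[0,0,0],0,[528.4,-199.5],-24.5,"pics/o2.png")
E
```

```text
(no output)
```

View pics/o1.png

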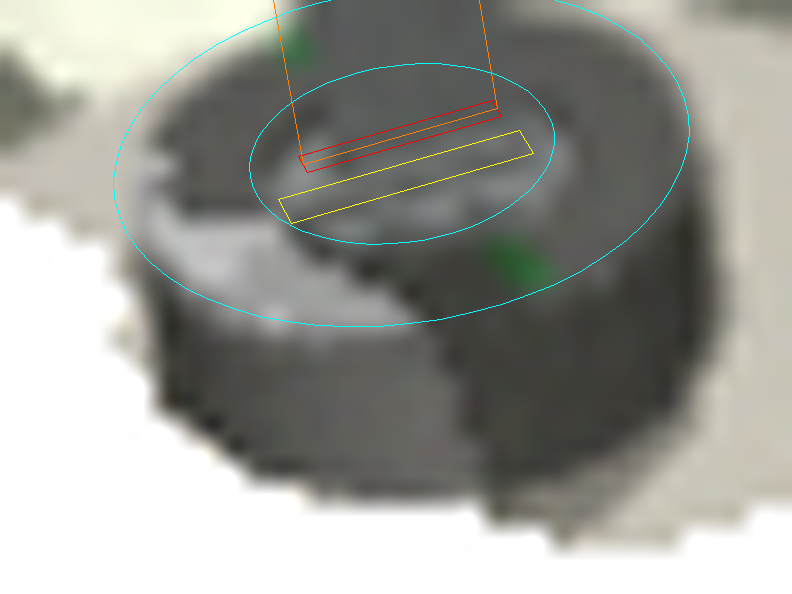

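View pics/o2.png

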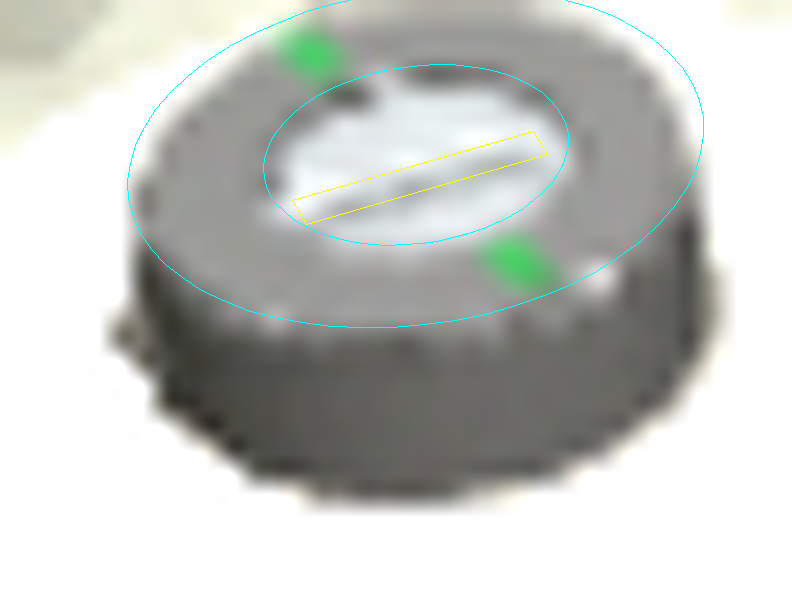

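```bash
python3 - <<'E'
from h import *
import pickle
p,s=pickle.load(open("G.pkl","rb"))
f=p["frame"].astype(float)
c=f[124:148,152:184]; c=np.clip((c-40)*255/75,0,255).astype(np.uint8)
cv2.imwrite("pics/o3.png",cv2.resize(c,None,fx=24,fy=24,interpolation=cv2.INTER_NEAREST))
g=f.mean(2)
print("cols",list(range(158,182)))
for v in range(126,148): print(v,g[v,158:182].astype(int))
E
```

```text
cols [158, 159, 160, 161, 162, 163, 164, 165, 166, 167, 168, 169, 170, 171, 172, 173, 174, 175, 176, 177, 178, 179, 180, 181]
126 [143 132 110  77  71  72  72  71  72  71  70  72  71  71  72  74  77  85
  98 113 120 118 117 116]
127 [108  89  78  68  69  72  72  71  72  72  72  71  71  71  72  71  71  72
  77  91 113 120 120 120]
128 [ 76  71  70  71  71  72  71  72  73  71  72  71  71  73  72  71  72  71
  71  74  92 114 120 120]
129 [ 71  71  72  70  67  72  72  71  72  71  70  71  71  70  67  69  72  71
  71  72  81 106 121 121]
130 [ 70  71  69  63  64  73  74  72  72  72  71  72  73  77  77  66  71  71
  72  72  73  96 120 120]
131 [ 71  71  64  71  84  72  72  72  72  74  80  80  84  79  84  84  70  72
  72  72  72  86 112 120]
132 [ 72  69  70  91  88  69  76  80  80  81  78  75  75  79  85  88  71  72
  73  72  71  76 100 120]
133 [ 72  74  84  94  89  83  79  78  73  77  83  84  91  92  89  78  72  71
  73  72  69  70  99 120]
134 [ 72  73  82  81  76  74  75  81  83  91  88  74  77  79  83  72  72  73
  73  71  66  61  93 120]
135 [112 113 106  69  75  87  85  73  74  76  7
[... 591 characters left out ...]
  73  73  74  74  74  73  59  59  58  59  59  60  58  59
  59  56  56  67  99 121]
142 [ 64  64  67  71  72  74  75  75  77  77  72  60  59  58  59  58  58  58
  57  57  57  85 119 121]
143 [ 63  66  69  70  71  74  75  76  76  78  73  59  60  61  59  58  59  58
  58  58  64  95 120 122]
144 [ 63  64  67  70  71  74  74  76  77  78  73  60  61  61  58  59  59  58
  59  72  87 102 122 121]
145 [ 69  65  68  70  72  73  75  76  77  77  77  74  61  61  59  58  59  63
  77  88 101 119 121 121]
146 [159  89  70  69  72  72  74  74  77  77  78  73  60  60  61  65  77  86
  88 102 119 121 121 121]
147 [178 172 167 138  96  93  80  82  79  83  88  93  71  76  86  86  88  89
 101 119 121 121 122 121]
```

View pics/o3.png

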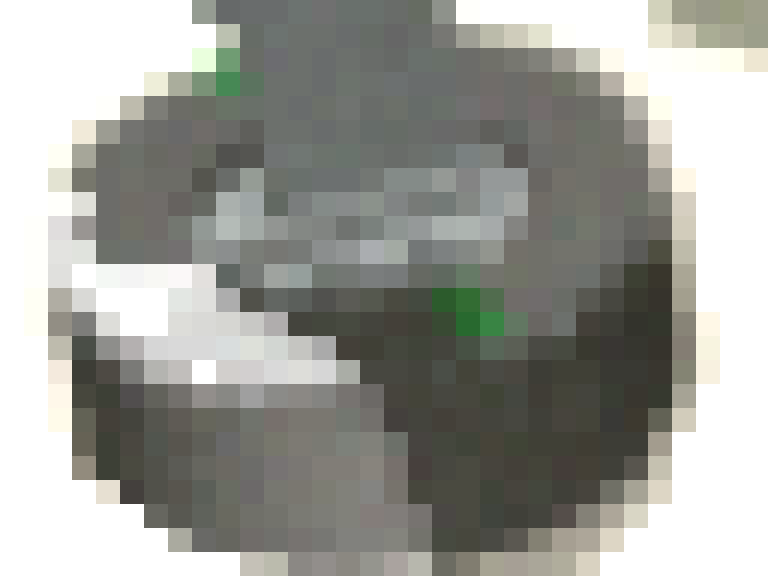

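```bash
python3 - <<'E'
from h import *
import pickle
p,s=pickle.load(open("G.pkl","rb"))
P=pickle.load(open("P.pkl","rb"))
# slot in the well lit first image: dark deviation
for nm,u0,u1,v0,v1 in (("scene",157,177,126,141),("top",392,406,176,196)):
    g=P[nm]["frame"].astype(float).mean(2)
    print(nm,u0,v0)
    for v in range(v0,v1): print(v,g[v,u0:u1].astype(int))
yw=np.radians(-24.7); e=np.array([np.cos(yw),np.sin(yw)]);n=np.array([-e[1],e[0]])
z=s["position"][2]-65.7
b=unproj(p,[(163,132.5),(170,130.3),(162.6,132.7),(171.6,129.4)],z)[:,:2]
print("blade front pts",b.round(1),"n",(b@n).round(2),"e",(b@e).round(2))
sl=unproj(p,[(161.84,134.43),(171.84,131.8)],118)[:,:2]
print("slot",sl.round(1),"n",(sl@n).round(2),"e",(sl@e).round(2))
print("tcp n,e",s["position"][:2]@n,s["position"][:2]@e)
m=unproj(p,[(161.5,127),(171,136.5)],121.5)[:,:2].mean(0); print("marks mid n,e",m@n,m@e)
m=np.array([530.15,-202.95]); print("top marks",m@n,m@e)
E
```

```text
scene 157 126
126 [141 145 154 134 111 101 107 105 103 102 102 102 102 102 102 105 109 114
 134 161]
127 [173 147 120 109  95  91  98 102 102 102 102 102 102 102 102 102 103 103
 105 114]
128 [144 115 103 102 100  96  95 108 122 100  83  84  90  91 100 101 102 102
 103 103]
129 [108 102 101 101 100  95  78  87 126 134 132 132 133 127 103  89  99 102
 103 103]
130 [101 101 102 100  91 106 130 131 137 141 142 140 140 139 136 128  99 103
 103 103]
131 [102 102  99  96 118 134 139 139 140 141 141 144 150 146 139 141 125  96
 103 103]
132 [102 102 100 105 136 139 138 139 142 146 141 134 124 116 118 126 131 101
 103 103]
133 [102 102  97  97 141 148 145 135 130 115 117 125 126 135 136 130 112 103
 103 102]
134 [101 101 105 123 145 132 114 115 123 124 135 137 139 141 135 119 103 103
 103 103]
135 [102 102 103 108 113 117 129 133 136 138 140 140 136 123 112 106 102 102
 103 103]
136 [102 102 102 102 102 106 116 118 119 123 117 112 107  97  93  99 103 103
 102  98]
137 [102 103 102 103 101 103 104 104 104 106 104 103 102 100  92  89  99 119
 134  85]
138 [ 85  98 103 102 103 102 102 103 103 1
[... 1068 characters left out ...]
04  72  65  94 118 128 130 132 131 131 127]
191 [ 98 110 114  94  63  69 101 122 130 130 130 130 128 119]
192 [ 92  98 101  87  72  81 109 125 130 129 128 124 115 105]
193 [ 89  90  92  89  88  98 114 123 125 122 116 111 103  94]
194 [ 89  90  90  89  92  97 104 108 108 105  99  96  94  90]
195 [90 89 89 89 90 91 93 94 93 92 91 90 89 89]
blade front pts [[ 541.6 -197.2]
 [ 523.7 -189.9]
 [ 542.8 -197.4]
 [ 518.4 -189.6]] n [47.14 46.28 47.5  44.4 ] e [574.41 555.14 575.61 550.15]
slot [[ 541.6 -203.5]
 [ 517.5 -191.3]] n [41.47 42.44] e [577.09 550.07]
tcp n,e 42.928602966952035 565.6809303983438
marks mid n,e 39.963517430807606 564.2494849352425
top marks 37.15049454659263 566.4517329437201
```

>>> apply_moves --steps '[{"hand": 0, "xyz": [0.25, -0.05, 0], "delta_rot": [0, 0, 0]}, {"hand": 0, "xyz": [0.51, -0.12, 0], "delta_rot": [0, 0, 0]}, {"hand": 0, "xyz": [0.51, -0.12, 0.2], "delta_rot": [0, 0, 0]}, {"hand": 0, "xyz": [0.51, -0.12, 0.4], "delta_rot": [0, 0, 0]}, {"hand": 0, "xyz": [0.51, -0.12, 0.6], "delta_rot": [0, 0, 0]}, {"hand": 0, "xyz": [0.51, -0.12, 0.6], "delta_rot": [0, 0, 0]}, {"hand": 0, "xyz": [0.51, -0.12, 0.6], "delta_rot": [0, 0, 0]}]'

```text
clock: 8.18
position: [530.3, -203.0, 186.3]
ee_rot: [-0.541, 0.841, 0.0, -0.0]
contact_force: [-0.2, -0.2, -0.9]
gripper_width: 11.5
```

```bash
python3 - <<'E'
from ov import *
from bench import get_image,telemetry
P=pickle.load(open("P.pkl","rb"))
a=unproj(P["top"],[(400.0,181),(396.6,190)],118); print(np.degrees(np.arctan2(*(a[0]-a[1])[1::-1])))
p=get_image("scene")
plan([530.8,-202.6,181],-24.5-90)
c=p["frame"][118:148,148:188].astype(float); c=np.clip((c-40)*255/75,0,255).astype(np.uint8)
cv2.imwrite("pics/o4.png",cv2.resize(c,None,fx=20,fy=20,interpolation=cv2.INTER_NEAREST))
g=p["frame"].astype(float).mean(2)
for v in range(126,138): print(v,g[v,158:176].astype(int))
E
```

```text
-24.45472671417522
clock 8.23 pos [ 530.4  -203.02  186.4 ] yaw -114.48 tilt z [-3.e-04 -0.e+00 -1.e+00] w 11.68 F [-0.1  0.  -1. ] q [-0.08  0.35 -0.23  0.   -0.99  1.22]
xyz cm [-0.055 -0.019  0.54 ] rot [ 0.0002 -0.0001  0.0004]
126 [142 120  90  70  71  71  72  72  69  71  71  70  71  71  71  74  75  84]
127 [109  89  78  69  72  71  72  72  70  72  72  70  72  72  71  71  71  72]
128 [76 71 71 72 72 71 70 71 71 71 70 70 71 69 71 70 71 71]
129 [72 71 71 70 72 72 70 73 70 72 70 71 70 64 66 69 71 72]
130 [71 71 70 67 72 72 71 71 71 71 72 70 76 85 81 66 72 70]
131 [72 70 65 66 71 71 72 72 71 72 72 73 77 79 84 84 69 72]
132 [71 69 70 85 70 71 71 72 75 75 74 73 74 78 85 87 71 71]
133 [71 73 83 91 79 75 72 75 73 71 72 70 77 92 88 77 72 72]
134 [92 65 79 80 74 72 72 72 71 71 71 71 78 91 81 73 72 72]
135 [97 57 63 64 68 71 71 70 71 72 72 70 69 74 74 71 72 72]
136 [103  98  90  59  60  63  64  64  65  63  61  59  60  67  70  73  72  71]
137 [104 104 102  97  90  59  58  59  58  59  59  58  61  65  65  69  70  71]
```

View pics/o4.png

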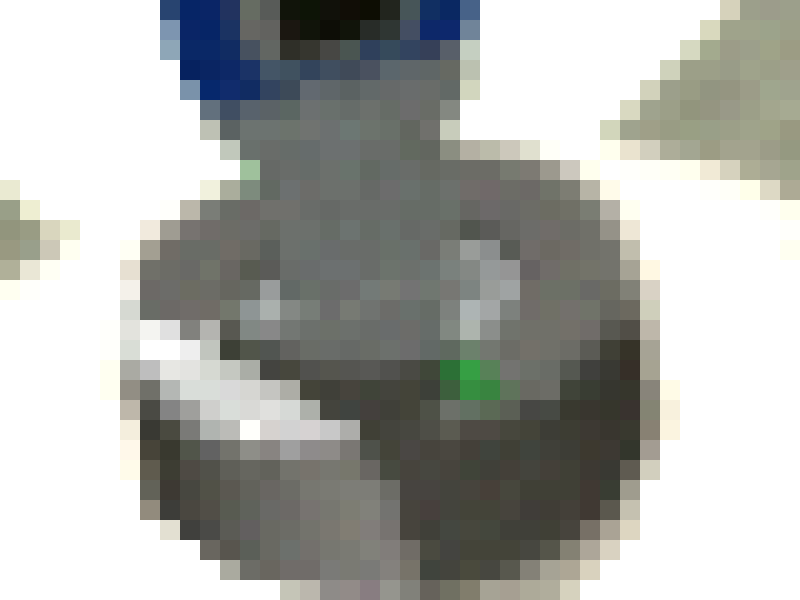

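>>> apply_moves --steps '[{"hand": 0, "xyz": [-0.05, 0.1, 0.1], "delta_rot": [0, 0, 0]}, {"hand": 0, "xyz": [-0.05, 0.1, 0.2], "delta_rot": [0, 0, 0]}, {"hand": 0, "xyz": [-0.05, 0.1, 0.3], "delta_rot": [0, 0, 0]}, {"hand": 0, "xyz": [-0.05, 0.1, 0.4], "delta_rot": [0, 0, 0]}, {"hand": 0, "xyz": [-0.05, 0.1, 0.5], "delta_rot": [0, 0, 0]}, {"hand": 0, "xyz": [-0.05, 0.1, 0.5], "delta_rot": [0, 0, 0]}, {"hand": 0, "xyz": [-0.05, 0.1, 0.5], "delta_rot": [0, 0, 0]}]'

```text
clock: 8.82
position: [529.7, -202.1, 181.4]
ee_rot: [-0.541, 0.841, 0.0, -0.0]
contact_force: [0.0, -0.3, -0.2]
gripper_width: 11.2
```

```bash
python3 - <<'E'
from h import *
from bench import telemetry
plan([530.8,-202.6,181],-24.5-90)
print(telemetry.read_state()["wrist_torque"])
E
```

```text
clock 8.82 pos [ 529.69 -202.12  181.4 ] yaw -114.47 tilt z [-3.e-04  0.e+00 -1.e+00] w 11.2 F [ 0.  -0.3 -0.2] q [-0.08  0.35 -0.24  0.   -0.98  1.22]
xyz cm [-0.002 -0.121  0.04 ] rot [ 0.0002 -0.0001  0.0005]
[-0.01916123  0.01967927  0.01513515]
```

>>> apply_moves --steps '[{"hand": 0, "xyz": [0, 0, 0.1], "delta_rot": [0, 0, 0]}, {"hand": 0, "xyz": [0, 0, 0.2], "delta_rot": [0, 0, 0]}, {"hand": 0, "xyz": [0, 0, 0.3], "delta_rot": [0, 0, 0]}, {"hand": 0, "xyz": [0, 0, 0.3], "delta_rot": [0, 0, 0]}, {"hand": 0, "xyz": [0, 0, 0.3], "delta_rot": [0, 0, 0]}]'

```text
clock: 9.23
position: [529.7, -202.1, 178.4]
ee_rot: [-0.541, 0.841, 0.0, -0.0]
contact_force: [-0.6, 0.1, -1.1]
gripper_width: 11.2
```

```bash
python3 - <<'E'
from h import *
from bench import telemetry
plan([530.8,-202.6,181],-24.5-90)
print(telemetry.read_state()["wrist_torque"])
E
```

```text
clock 9.23 pos [ 529.67 -202.12  178.41] yaw -114.47 tilt z [-2.e-04  0.e+00 -1.e+00] w 11.24 F [-0.6  0.1 -1.1] q [-0.08  0.35 -0.24  0.   -0.98  1.22]
xyz cm [-0.003 -0.123 -0.259] rot [ 0.0002 -0.0001  0.0005]
[ 0.0014457   0.01585699 -0.00910461]
```

Free down to 5 mm into the slot. I'll go on to the floor of the slot.

>>> apply_moves --steps '[{"hand": 0, "xyz": [0, 0, 0.1], "delta_rot": [0, 0, 0]}, {"hand": 0, "xyz": [0, 0, 0.2], "delta_rot": [0, 0, 0]}, {"hand": 0, "xyz": [0, 0, 0.3], "delta_rot": [0, 0, 0]}, {"hand": 0, "xyz": [0, 0, 0.4], "delta_rot": [0, 0, 0]}, {"hand": 0, "xyz": [0, 0, 0.4], "delta_rot": [0, 0, 0]}, {"hand": 0, "xyz": [0, 0, 0.4], "delta_rot": [0, 0, 0]}]'

```text
clock: 9.73
position: [529.8, -202.2, 175.2]
ee_rot: [-0.541, 0.841, -0.0, 0.0]
contact_force: [-0.8, 0.4, 4.2]
gripper_width: 11.4
```

```bash
python3 - <<'E'
from h import *
from bench import telemetry
plan([530.8,-202.6,181],-24.5-90)
print(telemetry.read_state()["wrist_torque"])
E
```

```text
clock 9.73 pos [ 529.84 -202.15  175.24] yaw -114.46 tilt z [ 6.e-04 -3.e-04 -1.e+00] w 11.38 F [-0.8  0.4  4.2] q [-0.08  0.36 -0.25  0.   -0.97  1.22]
xyz cm [ 0.001 -0.106 -0.576] rot [-0.0006 -0.0001  0.0007]
[ 0.36283652  0.60554145 -0.02144884]
```

The blade meets the slot floor at the height I predicted. I'll press the cam down.

>>> apply_moves --steps '[{"hand": 0, "xyz": [0, 0, 0.1], "delta_rot": [0, 0, 0]}, {"hand": 0, "xyz": [0, 0, 0.2], "delta_rot": [0, 0, 0]}, {"hand": 0, "xyz": [0, 0, 0.3], "delta_rot": [0, 0, 0]}, {"hand": 0, "xyz": [0, 0, 0.4], "delta_rot": [0, 0, 0]}, {"hand": 0, "xyz": [0, 0, 0.5], "delta_rot": [0, 0, 0]}, {"hand": 0, "xyz": [0, 0, 0.5], "delta_rot": [0, 0, 0]}, {"hand": 0, "xyz": [0, 0, 0.5], "delta_rot": [0, 0, 0]}]'

```text
clock: 10.32
position: [529.9, -202.2, 170.6]
ee_rot: [-0.541, 0.841, -0.0, 0.0]
contact_force: [-2.4, 1.3, 6.3]
gripper_width: 11.0
```

```bash
python3 - <<'E'
from h import *
from bench import telemetry
plan([529.8,-202.2,170.7],-194.7)
print(telemetry.read_state()["wrist_torque"])
E
```

```text
clock 10.32 pos [ 529.87 -202.21  170.59] yaw -114.45 tilt z [ 7.e-04 -5.e-04 -1.e+00] w 10.99 F [-2.4  1.3  6.3] q [-0.08  0.36 -0.25  0.   -0.96  1.22]
xyz cm [ 0.002  0.006 -0.011] rot [-8.0000e-04  5.0000e-04  1.4006e+00]
[ 0.49868242  0.77104562 -0.01466111]
```

>>> apply_moves --steps '[{"hand": 0, "xyz": [0, 0.06, 0], "delta_rot": [0, 0, 0]}, {"hand": 0, "xyz": [0, 0.06, 0], "delta_rot": [0, 0, 0]}, {"hand": 0, "xyz": [0, 0.06, 0], "delta_rot": [0, 0, 0]}]'

```text
clock: 10.57
position: [529.7, -202.1, 170.8]
ee_rot: [-0.541, 0.841, -0.001, 0.001]
contact_force: [-1.8, 1.7, 7.1]
gripper_width: 11.3
```

```bash
python3 - <<'E'
from h import *
from bench import telemetry
plan([529.8,-202.2,170.7],-194.7)
print(telemetry.read_state()["wrist_torque"])
E
```

```text
clock 10.57 pos [ 529.74 -202.14  170.84] yaw -114.45 tilt z [ 1.9e-03 -9.0e-04 -1.0e+00] w 11.31 F [-1.8  1.7  7.1] q [-0.08  0.36 -0.25  0.   -0.95  1.22]
xyz cm [ 0.003 -0.008  0.014] rot [-1.8000e-03  1.4000e-03  1.4006e+00]
[0.37341689 0.55923896 0.01221684]
```

>>> apply_moves --steps '[{"hand": 0, "xyz": [0, 0, 0], "delta_rot": [0, 0, 0.05]}, {"hand": 0, "xyz": [0, 0, 0], "delta_rot": [0, 0, 0.12]}, {"hand": 0, "xyz": [0, 0, 0], "delta_rot": [0, 0, 0.19]}, {"hand": 0, "xyz": [0, 0, 0], "delta_rot": [0, 0, 0.26]}, {"hand": 0, "xyz": [0, 0, 0], "delta_rot": [0, 0, 0.33]}, {"hand": 0, "xyz": [0, 0, 0], "delta_rot": [0, 0, 0.4]}, {"hand": 0, "xyz": [0, 0, 0], "delta_rot": [0, 0, 0.4]}]'

```text
clock: 11.15
position: [529.8, -202.5, 171.0]
ee_rot: [-0.363, 0.932, -0.001, 0.001]
contact_force: [-1.1, 0.1, 7.0]
gripper_width: 11.2
```

```bash
python3 - <<'E'
from h import *
from bench import telemetry
plan([529.8,-202.2,170.7],-194.7)
print(telemetry.read_state()["wrist_torque"])
E
```

```text
clock 11.15 pos [ 529.83 -202.51  170.99] yaw -137.49 tilt z [ 0.0021 -0.0016 -1.    ] w 11.16 F [-1.1  0.1  7. ] q [-0.08  0.36 -0.25  0.   -0.95  0.82]
xyz cm [-0.019  0.025  0.029] rot [-0.0022  0.0017  0.9985]
[-0.16986542  0.58393865 -0.01356346]
```

>>> apply_moves --steps '[{"hand": 0, "xyz": [0, 0, 0], "delta_rot": [0, 0, 0.07]}, {"hand": 0, "xyz": [0, 0, 0], "delta_rot": [0, 0, 0.14]}, {"hand": 0, "xyz": [0, 0, 0], "delta_rot": [0, 0, 0.21]}, {"hand": 0, "xyz": [0, 0, 0], "delta_rot": [0, 0, 0.28]}, {"hand": 0, "xyz": [0, 0, 0], "delta_rot": [0, 0, 0.35]}, {"hand": 0, "xyz": [0, 0, 0], "delta_rot": [0, 0, 0.42]}, {"hand": 0, "xyz": [0, 0, 0], "delta_rot": [0, 0, 0.49]}, {"hand": 0, "xyz": [0, 0, 0], "delta_rot": [0, 0, 0.56]}, {"hand": 0, "xyz": [0, 0, 0], "delta_rot": [0, 0, 0.6]}, {"hand": 0, "xyz": [0, 0, 0], "delta_rot": [0, 0, 0.6]}]'

```text
clock: 11.98
position: [529.1, -202.8, 170.8]
ee_rot: [-0.071, 0.997, -0.001, -0.0]
contact_force: [-2.5, -1.1, 7.3]
gripper_width: 11.1
```

```bash
python3 - <<'E'
from h import *
from bench import telemetry
plan([529.8,-202.2,170.7],-194.7)
print(telemetry.read_state()["wrist_torque"])
E
```

```text
clock 11.98 pos [ 529.06 -202.85  170.82] yaw -171.82 tilt z [ 1.0e-04 -1.9e-03 -1.0e+00] w 11.14 F [-2.5 -1.1  7.3] q [-0.08  0.36 -0.26  0.   -0.96  0.22]
xyz cm [-0.083  0.054  0.012] rot [-2.000e-03  2.000e-04  3.994e-01]
[-0.62508316  0.99390547  0.02599222]
```

>>> apply_moves --steps '[{"hand": 0, "xyz": [0, 0, 0], "delta_rot": [0, 0, 0.07]}, {"hand": 0, "xyz": [0, 0, 0], "delta_rot": [0, 0, 0.14]}, {"hand": 0, "xyz": [0, 0, 0], "delta_rot": [0, 0, 0.21]}, {"hand": 0, "xyz": [0, 0, 0], "delta_rot": [0, 0, 0.28]}, {"hand": 0, "xyz": [0, 0, 0], "delta_rot": [0, 0, 0.34]}, {"hand": 0, "xyz": [0, 0, 0], "delta_rot": [0, 0, 0.39]}, {"hand": 0, "xyz": [0, 0, 0], "delta_rot": [0, 0, 0.42]}, {"hand": 0, "xyz": [0, 0, 0], "delta_rot": [0, 0, 0.42]}]'

```text
clock: 12.65
position: [528.5, -202.8, 170.6]
ee_rot: [0.138, 0.99, -0.001, -0.001]
contact_force: [-3.9, -2.0, 7.1]
gripper_width: 11.1
```

```bash
python3 - <<'E'
from h import *
from bench import telemetry
plan([529.8,-202.2,170.7],-194.7)
print(telemetry.read_state()["wrist_torque"])
E
```

```text
clock 12.65 pos [ 528.46 -202.81  170.64] yaw 164.14 tilt z [-0.0014 -0.0017 -1.    ] w 11.06 F [-3.9 -2.   7.1] q [-0.08  0.36 -0.26  0.   -0.96 -0.2 ]
xyz cm [-0.112  0.096 -0.006] rot [-0.002  -0.0009 -0.0203]
[-0.48391916  1.26908381  0.02397345]
```

>>> apply_moves --steps '[{"hand": 0, "xyz": [0, 0, 0], "delta_rot": [0, 0, 0.03]}, {"hand": 0, "xyz": [0, 0, 0], "delta_rot": [0, 0, 0.05]}, {"hand": 0, "xyz": [0, 0, 0], "delta_rot": [0, 0, 0.05]}, {"hand": 0, "xyz": [0, 0, 0], "delta_rot": [0, 0, 0.05]}]'

```text
clock: 12.98
position: [528.4, -202.8, 170.6]
ee_rot: [0.162, 0.987, -0.001, -0.001]
contact_force: [-3.8, -1.8, 6.6]
gripper_width: 11.4
```

```bash
python3 - <<'E'
from h import *
from bench import telemetry, get_image
plan([529.8,-202.2,170.7],-194.7)
s=telemetry.read_state();print(s["wrist_torque"],s["joint_efforts"])
p=get_image("scene"); crop(p,168,120,70,"pics/h1.png",11)
E
```

```text
clock 12.98 pos [ 528.36 -202.79  170.6 ] yaw 161.32 tilt z [-0.0016 -0.0017 -1.    ] w 11.4 F [-3.8 -1.8  6.6] q [-0.08  0.36 -0.26  0.   -0.96 -0.25]
xyz cm [-0.118  0.102 -0.01 ] rot [-0.0021 -0.0011 -0.0694]
[-0.44196745  1.27934395  0.06770475] [  1.53363425 -31.81147456  16.15889847   2.56003484   1.24327607
  -0.03347661]
```

View pics/h1.png

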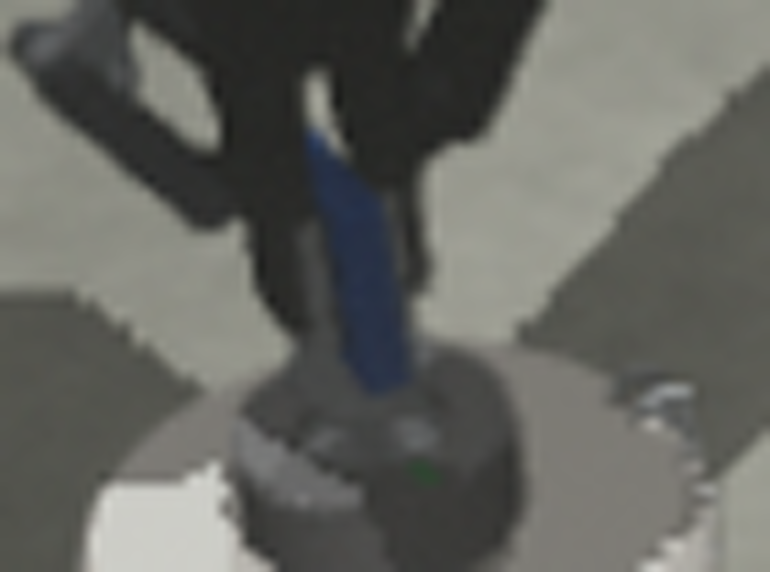

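The handle is in line with the green marks, the near one at (425,472). Torque is starting to build, so I'll turn a little further onto the stop.

>>> apply_moves --steps '[{"hand": 0, "xyz": [0, 0, 0], "delta_rot": [0, 0, 0.03]}, {"hand": 0, "xyz": [0, 0, 0], "delta_rot": [0, 0, 0.04]}, {"hand": 0, "xyz": [0, 0, 0], "delta_rot": [0, 0, 0.04]}, {"hand": 0, "xyz": [0, 0, 0], "delta_rot": [0, 0, 0.04]}]'

```text
clock: 13.37
position: [528.4, -202.8, 170.6]
ee_rot: [0.182, 0.983, -0.001, -0.001]
contact_force: [-3.6, -0.1, 7.1]
gripper_width: 11.0
```

```bash
python3 - <<'E'
from h import *
from bench import telemetry, get_image
plan([529.8,-202.2,170.7],-194.7)
s=telemetry.read_state();print(s["wrist_torque"],s["joint_efforts"])
E
```

```text
clock 13.37 pos [ 528.39 -202.76  170.59] yaw 159.06 tilt z [-0.0016 -0.0017 -1.    ] w 10.98 F [-3.6 -0.1  7.1] q [-0.08  0.36 -0.26  0.   -0.96 -0.29]
xyz cm [-0.111  0.103 -0.011] rot [-0.0021 -0.001  -0.1089]
[-0.39994102  1.28531717  0.17966287] [  1.34647921 -31.810956    16.19907439   2.53915116   1.25780795
  -0.15347414]
```

>>> apply_moves --steps '[{"hand": 0, "xyz": [0, 0, 0], "delta_rot": [0, 0, 0.03]}, {"hand": 0, "xyz": [0, 0, 0], "delta_rot": [0, 0, 0.05]}, {"hand": 0, "xyz": [0, 0, 0], "delta_rot": [0, 0, 0.05]}, {"hand": 0, "xyz": [0, 0, 0], "delta_rot": [0, 0, 0.05]}]'

```text
clock: 13.7
position: [528.3, -202.7, 170.6]
ee_rot: [0.206, 0.979, -0.001, -0.001]
contact_force: [-3.8, -1.1, 6.8]
gripper_width: 11.2
```

```bash
python3 - <<'E'
from h import *
from bench import telemetry, get_image
plan([529.8,-202.2,170.7],-194.7)
s=telemetry.read_state();print(s["wrist_torque"],s["joint_efforts"])
E
```

```text
clock 13.7 pos [ 528.34 -202.73  170.59] yaw 156.27 tilt z [-0.002  -0.0019 -1.    ] w 11.25 F [-3.8 -1.1  6.8] q [-0.08  0.36 -0.26  0.   -0.96 -0.34]
xyz cm [-0.113  0.107 -0.011] rot [-0.0025 -0.0012 -0.1575]
[-0.39448218  1.40121542  0.41778778] [  1.03962209 -31.80839539  16.29662812   2.39181049   1.31728202
  -0.4664744 ]
```

The torque has reached 0.42 N m, so the cam is on its hard stop. I'll take off most of the twist and ease up.

>>> apply_moves --steps '[{"hand": 0, "xyz": [0, 0, 0], "delta_rot": [0, 0, -0.04]}, {"hand": 0, "xyz": [0, 0, -0.1], "delta_rot": [0, 0, -0.05]}, {"hand": 0, "xyz": [0, 0, -0.2], "delta_rot": [0, 0, -0.05]}, {"hand": 0, "xyz": [0, 0, -0.3], "delta_rot": [0, 0, -0.05]}, {"hand": 0, "xyz": [0, 0, -0.4], "delta_rot": [0, 0, -0.05]}, {"hand": 0, "xyz": [0, 0, -0.5], "delta_rot": [0, 0, -0.05]}, {"hand": 0, "xyz": [0, 0, -0.5], "delta_rot": [0, 0, -0.05]}, {"hand": 0, "xyz": [0, 0, -0.5], "delta_rot": [0, 0, -0.05]}]'

```text
clock: 14.37
position: [528.4, -202.6, 174.7]
ee_rot: [0.182, 0.983, -0.001, -0.001]
contact_force: [-3.9, -2.6, 5.5]
gripper_width: 11.3
```

```bash
python3 - <<'E'
from h import *
from bench import telemetry, get_image
plan([529.8,-202.2,170.7],-194.7)
s=telemetry.read_state();print(s["wrist_torque"],s["joint_efforts"])
E
```

```text
clock 14.37 pos [ 528.43 -202.57  174.7 ] yaw 159.02 tilt z [-0.0017 -0.0011 -1.    ] w 11.3 F [-3.9 -2.6  5.5] q [-0.08  0.35 -0.25  0.   -0.97 -0.29]
xyz cm [-0.115  0.085  0.4  ] rot [-0.0015 -0.0013 -0.1097]
[-1.19617624  1.32187797  0.1352256 ] [  2.59780884 -33.14122081  17.12391973   2.24724412   1.22511126
  -0.11961395]
```

>>> apply_moves --steps '[{"hand": 0, "xyz": [0, 0, -0.1], "delta_rot": [0, 0, 0]}, {"hand": 0, "xyz": [0, 0, -0.2], "delta_rot": [0, 0, 0]}, {"hand": 0, "xyz": [0, 0, -0.25], "delta_rot": [0, 0, 0]}, {"hand": 0, "xyz": [0, 0, -0.25], "delta_rot": [0, 0, 0]}, {"hand": 0, "xyz": [0, 0, -0.25], "delta_rot": [0, 0, 0]}]'

```text
clock: 14.78
position: [528.3, -202.5, 175.7]
ee_rot: [0.182, 0.983, -0.0, -0.001]
contact_force: [-1.0, -4.2, -0.8]
gripper_width: 11.2
```

```bash
python3 - <<'E'
from h import *
from bench import telemetry, get_image
plan([529.8,-202.2,170.7],-194.7)
s=telemetry.read_state();print(s["wrist_torque"],s["joint_efforts"])
E
```

```text
clock 14.78 pos [ 528.34 -202.5   175.74] yaw 158.99 tilt z [-2.5e-03 -5.0e-04 -1.0e+00] w 11.22 F [-1.  -4.2 -0.8] q [-0.08  0.35 -0.25  0.   -0.97 -0.29]
xyz cm [-0.127  0.081  0.504] rot [-0.0013 -0.0023 -0.1101]
[-1.60862017  0.72333248  0.0966129 ] [  2.75531866 -35.98711252  17.98207283   2.56484158   0.60253881
  -0.12782749]
```

>>> apply_moves --steps '[{"hand": 0, "xyz": [0, -0.05, -0.05], "delta_rot": [0, 0, -0.03]}, {"hand": 0, "xyz": [0, -0.08, -0.1], "delta_rot": [0, 0, -0.06]}, {"hand": 0, "xyz": [0, -0.08, -0.1], "delta_rot": [0, 0, -0.06]}, {"hand": 0, "xyz": [0, -0.08, -0.1], "delta_rot": [0, 0, -0.06]}]'

```text
clock: 15.12
position: [528.8, -202.1, 177.0]
ee_rot: [0.153, 0.988, 0.001, -0.0]
contact_force: [-0.9, 0.4, -0.9]
gripper_width: 11.1
```

```bash
python3 - <<'E'
from h import *
from bench import telemetry, get_image
plan([529.8,-202.2,170.7],-194.7)
s=telemetry.read_state();print(s["wrist_torque"],s["joint_efforts"])
E
```

```text
clock 15.12 pos [ 528.82 -202.12  176.96] yaw 162.37 tilt z [-6.0e-04  1.1e-03 -1.0e+00] w 11.12 F [-0.9  0.4 -0.9] q [-0.08  0.35 -0.25 -0.   -0.97 -0.23]
xyz cm [-0.096  0.021  0.626] rot [ 0.0009 -0.0009 -0.0511]
[0.0931675  0.18666123 0.06286487] [-6.23146305e-02 -3.62572074e+01  1.75421494e+01  3.98054525e+00
  2.02917312e-01  1.49291998e-02]
```

Forces are gone and the cam is back up: the force vanished at the same height where the blade first touched the floor of the slot. I'll withdraw the key.

>>> apply_moves --steps '[{"hand": 0, "xyz": [0, 0, -0.3], "delta_rot": [0, 0, 0]}, {"hand": 0, "xyz": [0, 0, -0.7], "delta_rot": [0, 0, 0]}, {"hand": 0, "xyz": [0, 0, -1.2], "delta_rot": [0, 0, 0]}, {"hand": 0, "xyz": [0, 0, -2], "delta_rot": [0, 0, 0]}, {"hand": 0, "xyz": [0, 0, -3], "delta_rot": [0, 0, 0]}, {"hand": 0, "xyz": [0, 0, -4], "delta_rot": [0, 0, 0]}, {"hand": 0, "xyz": [0, 0, -5], "delta_rot": [0, 0, 0]}, {"hand": 0, "xyz": [0, 0, -5], "delta_rot": [0, 0, 0]}, {"hand": 0, "xyz": [0, 0, -5], "delta_rot": [0, 0, 0]}]'

```text
clock: 15.87
position: [529.3, -202.6, 229.1]
ee_rot: [0.153, 0.988, 0.0, 0.001]
contact_force: [-0.3, 0.0, -0.9]
gripper_width: 11.3
```

```bash
python3 - <<'E'
from h import *
from bench import telemetry, get_image
plan([576.2,213.5,227],-102.2)
p=get_image("scene"); crop(p,168,120,80,"pics/i1.png",10)
E
```

```text
clock 15.87 pos [ 529.27 -202.64  229.13] yaw 162.44 tilt z [ 2.4e-03 -1.0e-04 -1.0e+00] w 11.27 F [-0.3  0.  -0.9] q [-0.08  0.3  -0.18 -0.   -1.09 -0.23]
xyz cm [ 8.081 41.09   0.222] rot [-1.4000e-03  2.3000e-03 -1.6644e+00]
```

View pics/i1.png

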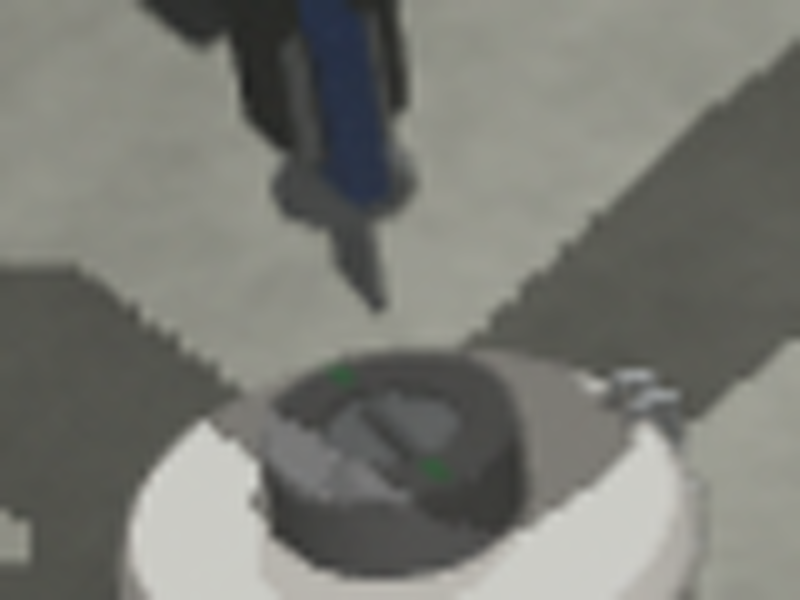

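The slot, from (365,405) to (410,450), lies in line with the green marks at (345,375) and (435,468), so the cam is locked. The key goes back to the stand.

>>> apply_moves --steps '[{"hand": 0, "xyz": [0.3, 1.2, 0.1], "delta_rot": [0, 0, -0.08]}, {"hand": 0, "xyz": [0.8, 4, 0.1], "delta_rot": [0, 0, -0.19]}, {"hand": 0, "xyz": [1.4, 7, 0.1], "delta_rot": [0, 0, -0.3]}, {"hand": 0, "xyz": [2, 10, 0.1], "delta_rot": [0, 0, -0.41]}, {"hand": 0, "xyz": [2.6, 13, 0.1], "delta_rot": [0, 0, -0.52]}, {"hand": 0, "xyz": [3.2, 16, 0.1], "delta_rot": [0, 0, -0.63]}, {"hand": 0, "xyz": [3.8, 19, 0.1], "delta_rot": [0, 0, -0.74]}, {"hand": 0, "xyz": [4.4, 22, 0.1], "delta_rot": [0, 0, -0.85]}, {"hand": 0, "xyz": [5, 25, 0.1], "delta_rot": [0, 0, -0.96]}, {"hand": 0, "xyz": [5.6, 28, 0.1], "delta_rot": [0, 0, -1.07]}, {"hand": 0, "xyz": [6.2, 31, 0.1], "delta_rot": [0, 0, -1.18]}, {"hand": 0, "xyz": [6.8, 34, 0.1], "delta_rot": [0, 0, -1.29]}]'

```text
clock: 16.92
position: [566.1, 143.4, 226.2]
ee_rot: [-0.475, 0.88, 0.0, -0.001]
contact_force: [0.9, -0.5, -0.8]
gripper_width: 11.1
```

```bash
python3 - <<'E'
from h import *
plan([576.2,213.5,227],-102.2)
E
```

```text
clock 16.92 pos [566.11 143.43 226.17] yaw -123.33 tilt z [-1.6e-03 -6.0e-04 -1.0e+00] w 11.13 F [ 0.9 -0.5 -0.8] q [ 0.53  0.34 -0.14 -0.   -1.1   0.46]
xyz cm [-6.409  3.007 -0.089] rot [ 0.0013 -0.0012 -0.3688]
```

>>> apply_moves --steps '[{"hand": 0, "xyz": [-2.5, 1.2, 0], "delta_rot": [0, 0, -0.1]}, {"hand": 0, "xyz": [-4.5, 2.1, 0], "delta_rot": [0, 0, -0.2]}, {"hand": 0, "xyz": [-6, 2.8, 0], "delta_rot": [0, 0, -0.3]}, {"hand": 0, "xyz": [-6.4, 3, 0], "delta_rot": [0, 0, -0.369]}, {"hand": 0, "xyz": [-6.4, 3, 0], "delta_rot": [0, 0, -0.369]}, {"hand": 0, "xyz": [-6.4, 3, 0], "delta_rot": [0, 0, -0.369]}, {"hand": 0, "xyz": [-6.4, 3, 0], "delta_rot": [0, 0, -0.369]}]'

```text
clock: 17.5
position: [576.7, 211.3, 226.5]
ee_rot: [-0.625, 0.781, 0.0, -0.001]
contact_force: [-1.1, -0.2, -1.0]
gripper_width: 11.5
```

```bash
python3 - <<'E'
from h import *
from bench import get_image
p=get_image("scene"); crop(p,282,190,120,"pics/j1.png",6); t=get_image("top"); crop(t,400,180,100,"pics/j2.png",8)
plan([576.2,213.5,130],-102.2)
E
```

```text
clock 17.6 pos [576.97 211.15 226.92] yaw -102.61 tilt z [-4.e-04 -2.e-04 -1.e+00] w 11.63 F [ 0.3  0.9 -1. ] q [ 0.61  0.39 -0.06 -0.   -1.13  0.74]
xyz cm [-0.215  0.123  9.692] rot [ 0.0003 -0.0003 -0.0071]
```

View pics/j1.png

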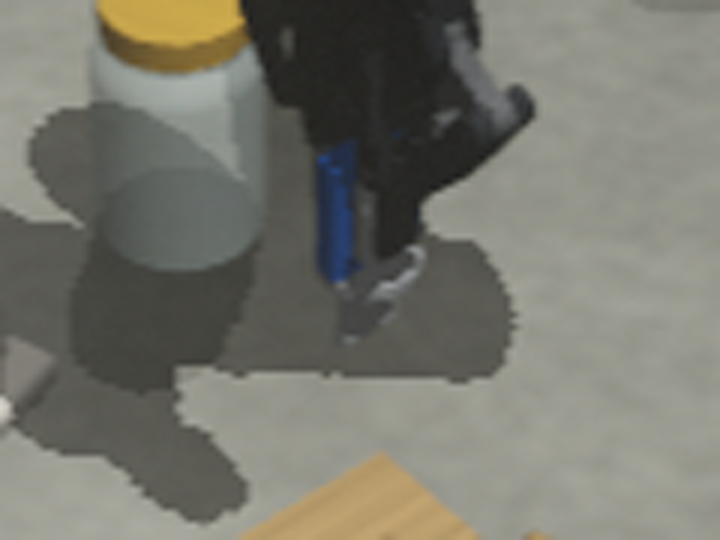

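View pics/j2.png

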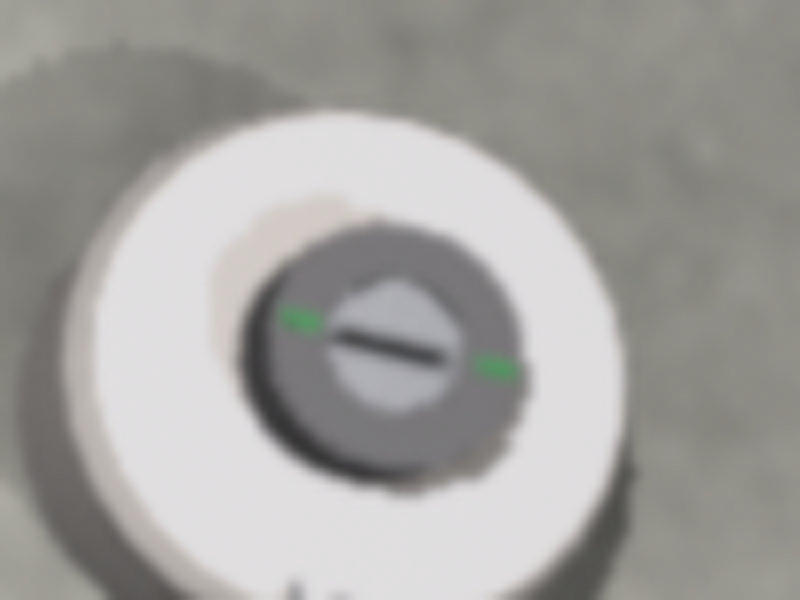

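The slot runs (335,332) to (445,360) and the marks (302,318) to (497,368), the same angle, so the cam is locked. The key is upright and over the stand. Now I'll lower it.

>>> apply_moves --steps '[{"hand": 0, "xyz": [-0.2, 0.1, 1.5], "delta_rot": [0, 0, -0.007]}, {"hand": 0, "xyz": [-0.2, 0.1, 4], "delta_rot": [0, 0, -0.007]}, {"hand": 0, "xyz": [-0.2, 0.1, 6.5], "delta_rot": [0, 0, -0.007]}, {"hand": 0, "xyz": [-0.2, 0.1, 8.5], "delta_rot": [0, 0, -0.007]}, {"hand": 0, "xyz": [-0.2, 0.1, 9.9], "delta_rot": [0, 0, -0.007]}, {"hand": 0, "xyz": [-0.2, 0.1, 10.4], "delta_rot": [0, 0, -0.007]}, {"hand": 0, "xyz": [-0.2, 0.1, 10.4], "delta_rot": [0, 0, -0.007]}, {"hand": 0, "xyz": [-0.2, 0.1, 10.4], "delta_rot": [0, 0, -0.007]}]'

```text
clock: 18.27
position: [577.1, 214.0, 123.8]
ee_rot: [-0.628, 0.778, -0.0, 0.001]
contact_force: [0.3, 0.7, 0.2]
gripper_width: 11.0
```

```bash
python3 - <<'E'
from h import *
from bench import get_image
p=get_image("scene"); crop(p,282,220,90,"pics/k1.png",8)
plan([576.2,213.5,77],-102.2)
E
```

```text
clock 18.32 pos [577.37 214.24 124.33] yaw -102.12 tilt z [ 0.0021  0.001  -1.    ] w 11.23 F [ 0.2 -0.4 -0.1] q [ 0.62  0.48 -0.18  0.   -0.9   0.74]
xyz cm [0.104 0.108 4.733] rot [-0.0019  0.0014  0.0014]
```

View pics/k1.png

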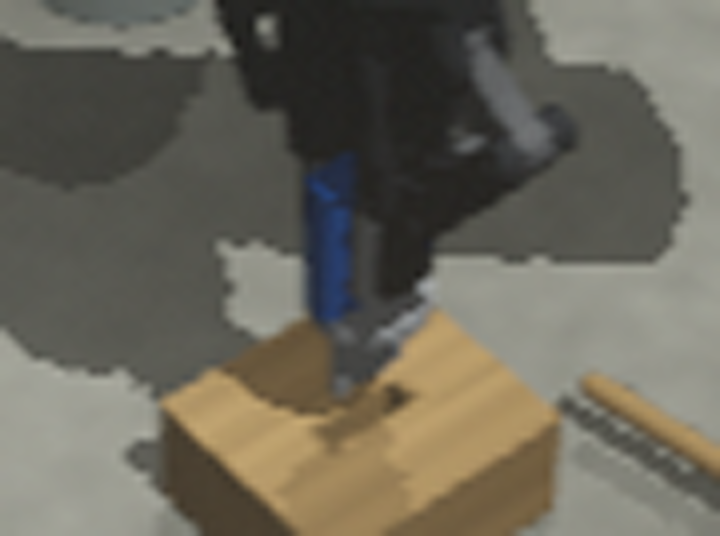

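>>> apply_moves --steps '[{"hand": 0, "xyz": [0.05, 0.05, 0.3], "delta_rot": [0, 0, 0]}, {"hand": 0, "xyz": [0.1, 0.1, 0.8], "delta_rot": [0, 0, 0]}, {"hand": 0, "xyz": [0.1, 0.1, 1.3], "delta_rot": [0, 0, 0]}, {"hand": 0, "xyz": [0.1, 0.1, 1.7], "delta_rot": [0, 0, 0]}, {"hand": 0, "xyz": [0.1, 0.1, 2.1], "delta_rot": [0, 0, 0]}, {"hand": 0, "xyz": [0.1, 0.1, 2.5], "delta_rot": [0, 0, 0]}, {"hand": 0, "xyz": [0.1, 0.1, 2.5], "delta_rot": [0, 0, 0]}]'

```text
clock: 18.9
position: [574.8, 213.1, 96.8]
ee_rot: [-0.629, 0.778, 0.0, -0.001]
contact_force: [-1.0, -0.1, -1.7]
gripper_width: 11.4
```

```bash
python3 - <<'E'
from h import *
plan([576.2,213.5,76],-102.2)
E
```

```text
clock 18.9 pos [574.82 213.06  96.79] yaw -102.11 tilt z [-0.0018 -0.001  -1.    ] w 11.36 F [-1.  -0.1 -1.7] q [ 0.62  0.51 -0.21 -0.   -0.85  0.74]
xyz cm [-0.075 -0.129  2.079] rot [ 0.0016 -0.0014  0.0015]
```

>>> apply_moves --steps '[{"hand": 0, "xyz": [0, -0.05, 0.4], "delta_rot": [0, 0, 0]}, {"hand": 0, "xyz": [0, -0.05, 0.8], "delta_rot": [0, 0, 0]}, {"hand": 0, "xyz": [0, -0.05, 1.2], "delta_rot": [0, 0, 0]}, {"hand": 0, "xyz": [0, -0.05, 1.5], "delta_rot": [0, 0, 0]}, {"hand": 0, "xyz": [0, -0.05, 1.8], "delta_rot": [0, 0, 0]}, {"hand": 0, "xyz": [0, -0.05, 2.0], "delta_rot": [0, 0, 0]}, {"hand": 0, "xyz": [0, -0.05, 2.0], "delta_rot": [0, 0, 0]}, {"hand": 0, "xyz": [0, -0.05, 2.0], "delta_rot": [0, 0, 0]}]'

```text
clock: 19.57
position: [575.9, 213.2, 77.9]
ee_rot: [-0.629, 0.778, -0.0, -0.0]
contact_force: [-0.5, 0.4, -0.2]
gripper_width: 11.3
```

```bash
python3 - <<'E'
from h import *
plan([576.2,213.5,75.5],-102.2)
E
```

```text
clock 19.57 pos [575.87 213.23  77.92] yaw -102.1 tilt z [-1.e-04 -1.e-04 -1.e+00] w 11.32 F [-0.5  0.4 -0.2] q [ 0.62  0.54 -0.23  0.   -0.81  0.74]
xyz cm [-0.033 -0.026  0.242] rot [ 0.0001 -0.0001  0.0018]
```

Now the last 2 mm until the collar bears, then I'll open the gripper.

>>> apply_moves --steps '[{"hand": 0, "xyz": [0, 0, 0.1], "delta_rot": [0, 0, 0]}, {"hand": 0, "xyz": [0, 0, 0.2], "delta_rot": [0, 0, 0]}, {"hand": 0, "xyz": [0, 0, 0.25], "delta_rot": [0, 0, 0]}, {"hand": 0, "xyz": [0, 0, 0.25], "delta_rot": [0, 0, 0]}]'

```text
clock: 19.9
position: [575.9, 213.3, 75.8]
ee_rot: [-0.629, 0.778, -0.0, 0.0]
contact_force: [-1.2, 0.3, -0.1]
gripper_width: 11.4
```

```bash
python3 - <<'E'
from h import *
plan([576.2,213.5,75.5],-102.2)
E
```

```text
clock 19.9 pos [575.91 213.3   75.76] yaw -102.09 tilt z [ 3.e-04  1.e-04 -1.e+00] w 11.42 F [-1.2  0.3 -0.1] q [ 0.62  0.54 -0.23  0.   -0.8   0.74]
xyz cm [-0.025 -0.024  0.026] rot [-0.0002  0.0002  0.0018]
```

>>> apply_moves --steps '[{"hand": 0, "xyz": [0, 0, 0.06], "delta_rot": [0, 0, 0]}, {"hand": 0, "xyz": [0, 0, 0.06], "delta_rot": [0, 0, 0]}, {"hand": 0.3, "xyz": [0, 0, 0.06], "delta_rot": [0, 0, 0]}, {"hand": 0.6, "xyz": [0, 0, 0.06], "delta_rot": [0, 0, 0]}, {"hand": 0.6, "xyz": [0, 0, 0.06], "delta_rot": [0, 0, 0]}, {"hand": 0.6, "xyz": [0, 0, 0.06], "delta_rot": [0, 0, 0]}, {"hand": 0.6, "xyz": [0, 0, 0.06], "delta_rot": [0, 0, 0]}, {"hand": 0.6, "xyz": [0, 0, 0.06], "delta_rot": [0, 0, 0]}, {"hand": 0.6, "xyz": [0, 0, 0.06], "delta_rot": [0, 0, 0]}]'

```text
clock: 20.65
position: [575.9, 213.3, 74.8]
ee_rot: [-0.629, 0.778, 0.0, -0.0]
contact_force: [-0.4, -0.5, -0.6]
gripper_width: 51.3
```

>>> apply_moves --steps '[{"hand": 0.6, "xyz": [0, 0, -1], "delta_rot": [0, 0, 0]}, {"hand": 0.6, "xyz": [0, 0, -2.5], "delta_rot": [0, 0, 0]}, {"hand": 0.6, "xyz": [0, 0, -5], "delta_rot": [0, 0, 0]}, {"hand": 0.6, "xyz": [0, 0, -8], "delta_rot": [0, 0, 0]}, {"hand": 0.6, "xyz": [0, 0, -12], "delta_rot": [0, 0, 0]}, {"hand": 0.6, "xyz": [0, 0, -16], "delta_rot": [0, 0, 0]}, {"hand": 0.6, "xyz": [0, 0, -20], "delta_rot": [0, 0, 0]}, {"hand": 0.6, "xyz": [0, 0, -20], "delta_rot": [0, 0, 0]}, {"hand": 0.6, "xyz": [0, 0, -20], "delta_rot": [0, 0, 0]}]'

```text
clock: 21.4
position: [576.8, 213.8, 279.4]
ee_rot: [-0.629, 0.778, -0.0, 0.004]
contact_force: [-0.1, 0.1, -1.7]
gripper_width: 51.2
```

```bash
python3 - <<'E'
from h import *
from bench import get_image,nets
p=get_image("scene"); cv2.imwrite("pics/l0.png",cv2.resize(p["frame"],(800,600),interpolation=cv2.INTER_CUBIC)); crop(p,282,230,80,"pics/l1.png",9)
plan([576.2,213.5,277],-102.2)
for l in ("key","jar","butter_dish","spoon_rest"): print(l,nets.pinpoint(p,l)[:1])
E
```

```text
clock 21.45 pos [575.74 213.33 276.54] yaw -102.11 tilt z [ 0.0021  0.0021 -1.    ] w 51.18 F [-0.5 -0.9 -0.8] q [ 0.62  0.35  0.01 -0.   -1.23  0.74]
xyz cm [-0.026 -0.042 -0.046] rot [-0.0016  0.0025  0.0016]
key [{'xyz': [572.1, 211.9, 10.3], 'confidence': 0.8}]
jar [{'xyz': [437.2, 3.2, 3.0], 'confidence': 0.62}]
butter_dish [{'xyz': [627.1, -13.2, -0.8], 'confidence': 0.7}]
spoon_rest [{'xyz': [513.6, 420.3, 0.2], 'confidence': 0.93}]
```

View pics/l0.png

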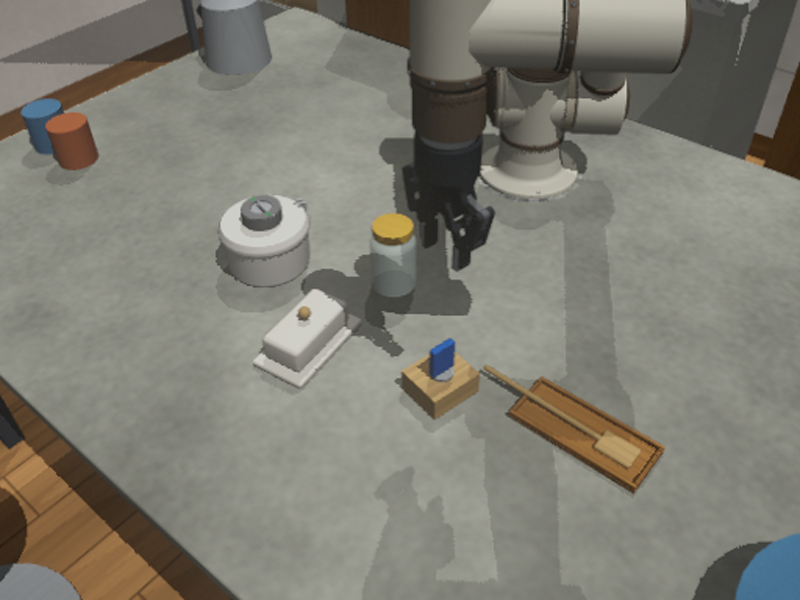

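View pics/l1.png

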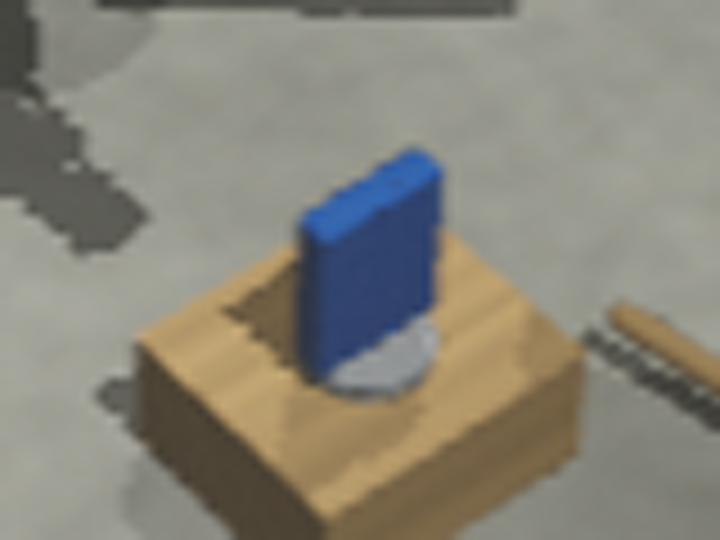

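The key is seated upright with its collar on the stand, at (385,360) in the crop. In the full view the jar (392,255), butter dish (308,335) and spoon rest (585,430) are where they were. I'll hand in the job.

```bash
python3 -c "
from bench import workorder
print(workorder.job_done())"
```

```text
the job is handed in; nothing more can be done
None
```

The cover is locked and the key is back in its stand. I handed the job in at about 21.5 s, well inside the 67 s limit.

**Locking:** I set the key's blade in the cam slot, pushed the cam down about 5 mm and turned it clockwise until the torque rose to about 0.4 N m at the stop. As I eased off, the push force vanished at the height where the blade had first touched the slot floor, so the cam is fully back up.

**Last checks:**
- **Cam:** the top picture shows the slot in line with the green marks, within about 0.5°.
- **Key:** it stands upright, with its collar down on the stand. The gripper is open and about 200 mm above where it held the key.
- **Bystanders:** the jar, butter dish and spoon rest look the same as in the first picture. The network's positions agree within its error of about 4 mm.
- **Forces:** the readings between moves stayed below about 8 N.

**Disagreements:**
- **Cameras:** the two cameras differed by 3–4 mm in y, so I aligned the blade to the slot by comparing them within the scene picture.
- **Stop angle:** at the stop, the gripper was about 9° past the estimated locked direction. I put that down to play of the blade in the slot and some give in the grip, because the slot itself ended in line with the marks.

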